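# Mount the probe carrier on the goniometer's bent guide rod

## Robot

A 6-joint arm with a two-finger parallel gripper is mounted at the origin on a cart in front of the work surface, level with it; the furniture and walls round the work are solid. World frame = base frame: x ahead of the robot, y to its left, z up, the work surface at z = 0. Lengths are in mm, angles in rad, forces in N, time in s.
With the tool pointing down it reaches from about 350 to 875 mm from the base axis. Payload 4.2 kg.
Tool frame: the origin (TCP) lies between the finger pads; the fingertips stand 17 mm ahead of it and the grasp point (between the pads) lies 2 mm behind it (nose_length is the distance from the TCP to the fingertips, in mm); z points along the fingers, y is the direction in which the jaws open and shut (so a half turn about z gives the same grasp; the last joint's range is limited). The gripper opens to 85 mm and grips with 20 to 120 N. Pads are 22 mm wide; open, the fingers measure 114 mm over their backs; the gripper's body (76 mm by 85 mm) begins 54 mm behind the grasp point. The pads swing forward as they close: fully open they stand 13 mm farther back than shut.
Start: joints at [1.373, 0.385, 0.008, 0, -1.194, -0.259], TCP at [275.64, 560.911, 248.312] pointing down, gripper open.
Joint ranges: [-3.14, 3.14], [-1.21, 2.06], [-1.07, 1.41], [-3.16, 2.05], [-2.99, -0.16], [-3.1, 3.1]. Speed limits (rad/s): [2.79, 2.79, 3.14, 3.14, 3.14, 3.14].

## Interface

Orientations are given as a unit quaternion [x, y, z, w].
In Python, from bench import * gives the robot as it stands.
- The arm moves only by the tool jog_arm, never from a script. Its argument "increments" is a list of rows, each a list of 4 numbers: the shift along the tool's x, y, z in m, then the turn about the tool's z in degrees. A call has 1 to 10 rows; each row is the pose to reach, as a shift and turn from the pose measured when the call began, along the tool's axes at that moment; what a row does not reach only later rows make up. A row lasts 1/8 s, in which the tool goes at most 62.5 mm and 10.7 degrees, less where a joint would pass 70% of its speed; a pose out of reach is approached as far as the arm can. A call with a gripper value outside its range is refused whole. "hand" is the gripper's target within -1 to 1 (fully open at 1, half-way at 0, shut at -1), set as the call begins (left out, the last holds). The fingers move at their own pace and stop on an object; the grip force is fixed at half the most. Time passes only in rows, so rows that repeat a pose let the fingers close. It gives the time, the measured TCP pose, the force and the opening at its end, in the units of the state.
- read_state(): the state, without advancing time (a new reading comes with each control period).
- get_image(name): name is "side" or "top" or "wrist"; returns the picture (384x512x3 uint8, red, green, blue); there is no depth.
- calibration(name): a dict with "fx", "fy", "cx", "cy" (pixels), "D" ([k1, k2, p1, p2, k3] as OpenCV has them; the pictures are not rectified), "position" and "rotation" of the camera in the world; the wrist camera has in their place "hand_eye" (4x4, takes a point from camera to tool coordinates, whose origin is the TCP and whose axes are the flange's). Camera axes: x right, y up, looking along -z (the intrinsics and any distortion apply to the point x, -y, -z); pixel columns grow to the right and rows downward; lengths in mm; the calibration is good to about 2 mm. A picture is of the moment at which its call begins: read the wrist's pose just before it. calibration takes no time and is no camera call.
- job_done(): hands the job in, once; it reports no verdict.
The state is a dict: "clock": time; "joints": joint angles; "joint_vel": joint speeds; "joint_efforts": joint torques, N m; "position": TCP position; "ee_rot": TCP orientation; "contact_force": force on the tool from outside, world axes, zero at the start; "wrist_torque": the same for the moment, N m; "gripper_width": finger opening in mm.
Only numpy, scipy, OpenCV 4.12 (cv2) and the standard library are available. Lean on these libraries where they do the work, as an engineer would, in place of code of your own. Each camera call takes 0.05 s, during which the arm holds its last target.

## Task

Pick up the probe carrier by its tab and thread its bore onto the free end of the hand-bent guide rod, with the probe nose looking to the inside of the bend. Ease it round the bend by feel, turning it with the rod and giving way so that it never bears on the rod with more than about 10 N, until it is pressed gently home against the stop collar with 5 to 10 N, without shifting the collar. Let go and leave it hanging there upright and at rest, touching the collar or all but touching it, with the vial, the timer and the tape roll left where they are.

Things in the scene. Friction and masses are not known exactly. Their poses are not given: they have to be found in the camera images.
- carrier: Loose probe carrier, about 0.13-0.24 kg: an aluminium block 26 (x) x 38 (y) x 40 (z) mm, on its top a black grip tab 24 (x) x 12 (y) x 38 (z) mm, on its -y face a black probe nose (14 mm diameter, 12 mm long). Origin: centre of the underside, z up. A 15 mm round bore runs through it along x, 22 mm above the underside. Bottom-heavy, so it hangs upright on the rod.
- carrier_bore (a point): Centre of the carrier's bore, which goes on the rod with x along rod_tip's x (22 mm above its underside, 13 mm from either mouth); axes as the carrier's: x along the bore, -y towards the probe nose, z up to the tab.
- carrier_tab (a point): Where the carrier is to be gripped: 64 mm above its underside and 42 mm above the bore's centre, in the middle of the 12 mm thick tab (24 mm above the top of the block, 14 mm below the tab's top). Fingers close along the carrier's y.
- carrier_nose (a point): Tip of the probe nose, 31 mm from the bore's centre on the carrier's -y side.
- rod_tip (a point): Free end of the steel guide rod, 12 mm diameter; the point is the centre of its hemispherical end (6 mm radius), 145 mm above the worktop. x points along the rod into it, z up. The rod is straight for 25 mm, then bends towards this frame's -y in an arc of 130 mm axis radius to a clamp on a post. Bent by hand: round the bend it strays up to 9 mm, unmeasured, sideways and in height, sloping up to 0.12 rad.
- stand: The whole fixed goniometer stand that carries rod and collar: a square foot 62 mm wide and 12 mm thick, a 22 mm post and a clamp block 32 x 34 x 38 mm at the rod's far end. Origin on the worktop, below the middle of the true arc; x points from the bend's centre (130 mm away) to it, z up.
- stop_collar: Dark steel stop collar, a disc 34 mm in diameter, 12 mm thick, clamped on the bent part of the rod; it creeps along the rod if rammed with about 20 N. Its origin is not on the disc but at the bend's centre of curvature, at the rod's height, 130 mm from the true arc; x points from there to the centre of the face to be met, y along the rod towards the free end, z up.
- stop_face (a point): Centre of the collar's face that meets the carrier, within 10 mm of the rod's axis; axes as the stop collar's: +y looks along the rod towards the free end, x away from the bend's centre. When the carrier touches it, the bore's centre has y = 13 to 15 mm in this frame.
- vial_d: Bystander: small capped sample vial, 27 mm diameter, 40 mm high; origin at its underside's centre.
- timer: Bystander: flat white bench timer 62 x 62 x 19 mm; origin at its underside's centre.
- tape: Bystander: roll of tan tape, 68 mm diameter, 18 mm high, lying flat; origin at its underside's centre.
There are look-alikes about, which are no part of the job. What is shaped like the carrier but green is not meant.

How it is judged (in metres and radians):
On the way, in this order (a step that is already met when the one before it is completed fails the run):
1. the carrier is threaded on the rod's free end, its bore along the rod (x of carrier_bore in the frame of rod_tip between 0.004 and 0.03 m and y of carrier_bore in the frame of rod_tip between -0.005 and 0.005 m and z of carrier_bore in the frame of rod_tip between -0.005 and 0.005 m and angle between the x axis of carrier and the x axis of rod_tip, either way round below 0.3 rad), for 0.05 s.
2. the carrier is pressed against the stop collar with more than 4 N (contact force between carrier and stop_collar above 4 N and y of carrier_bore in the frame of stop_face below 0.018 m and distance between carrier_bore and stop_face below 0.024 m), for 0.2 s.
At the end, for the whole second after the job is handed in: The carrier hangs released, at rest, upright within 0.3 rad on the rod, its bore's centre within 18 mm (y of stop_face; touching: about 14.5) and in all 24 mm of the collar face's centre, the nose tip within 120 mm of the bend's centre, the collar within 4 mm of where it was (y of carrier_bore in the frame of stop_face below 0.018 m and distance between carrier_bore and stop_face below 0.024 m and horizontal distance between carrier_nose and stop_collar below 0.12 m and angle between carrier's own z axis and vertical below 0.3 rad and linear speed of carrier below 0.03 m/s and distance of stop_face from where it was at the start of the episode below 0.004 m and contact force between the fingers and carrier below 0.1 N).
It fails at once if the carrier is forced against the rod with more than 12 N before it has met the stop collar (contact force between carrier and stand above 12 N and contact force between carrier and stop_collar below 0.5 N).
It fails at once if the carrier bears on rod and collar together with more than 22 N, or on the collar with more than 15 N (contact force between carrier and stand above 22 N or contact force between carrier and stop_collar above 15 N).
It fails at once if the stop collar is pushed more than 4 mm along the rod (distance of stop_face from where it was at the start of the episode above 0.004 m).
It fails at once if the vial, the timer or the tape roll is moved more than 20 mm (distance of any of vial_d, timer, tape from where it was at the start of the episode above 0.02 m).
It also fails if it takes over 72 s, if anything falls off the work surface, if the arm or the gripper's body presses on something with over 40 N, if the wrist force passes 120 N, or if a joint passes its speed limit or range.

## Working session

There is one attempt and no reset: what is moved stays moved. The work goes in short steps, Python scripts to look and compute and a tool call to move; the robot and the scene stay as the last step left them, time stands still between calls to the robot, and variables do not carry over. Pictures are saved under pics/ and viewed, and the job is handed in when it is done.

Besides the shell and the picture viewer there is one more tool, called after ">>>" as a command line: name --pt "numbers of a row" for each row, then --argument value for the rest. jog_arm: Moves the arm, as the interface text tells. Its arguments: {"type":"object","properties":{"increments":{"type":"array"},"hand":{"type":"number"}},"required":["increments"]}

```bash
mkdir -p pics; ls; python3 - <<'E'
from bench import *
import cv2
s=read_state();print(s)
for n in ["side","top","wrist"]:
    print(n,calibration(n))
    cv2.imwrite(f"pics/{n}0.png",cv2.cvtColor(get_image(n),cv2.COLOR_RGB2BGR))
E
```

```text
pics
{'clock': 0.0, 'joints': array([ 1.37259641e+00,  3.85583559e-01,  6.62255984e-03, -4.68822705e-04,
       -1.19399069e+00, -2.58584286e-01]), 'joint_vel': array([-6.67603509e-05,  5.74533402e-04,  1.52324591e-04, -2.59523074e-04,
        1.65525708e-03,  2.95672016e-04]), 'joint_efforts': array([-3.06636130e-04, -3.92289913e+01,  1.88402796e+01,  4.18643117e+00,
       -4.75489083e-03,  2.88611268e-06]), 'position': array([275.42282485, 560.43906948, 247.2084358 ]), 'ee_rot': array([ 9.74011527e-01, -2.26495777e-01, -1.85241222e-04,  1.08376582e-03]), 'contact_force': array([ 0.35026969, -0.58737146,  0.76482783]), 'wrist_torque': array([-0.05925005,  0.00654398, -0.02264915]), 'gripper_width': 85.55285892906137}
side {'fx': 385.6142699043523, 'fy': 385.6142699043523, 'cx': 259.88454120733115, 'cy': 192.55649197479156, 'D': array([-0.03202047,  0.        ,  0.        ,  0.        ,  0.        ]), 'position': array([ 434.21099642, -608.86048484,  633.86094689]), 'rotation': array([ 0.47563441,  0.00274891, -0.02048349,  0.87940024])}
top {'fx': 389.7762425056237, 'fy': 389.7762425056237, 'cx': 262.45459923042466, 'cy': 185.80509103792062, 'D': array([-0.12003453,  0.        ,  0.        ,  0.        ,  0.        ]), 'position': array([ 304.09127497,  148.03187671, 1321.18533281]), 'rotation': array([ 0.03926663, -0.04582504, -0.69936465,  0.71221295])}
wrist {'fx': 316.69406175403947, 'fy': 316.69406175403947, 'cx': 258.36621793168393, 'cy': 188.17802132414957, 'D': array([-0.05640272,  0.        ,  0.        ,  0.        ,  0.        ]), 'hand_eye': array([[-1.02842858e-03,  9.45305744e-01,  3.26183985e-01,
         8.44416452e+01],
       [ 9.99999471e-01,  9.68972178e-04,  3.44753505e-04,
        -2.60968603e-01],
       [ 9.83426179e-06,  3.26184167e-01, -9.45306241e-01,
        -1.25597533e+02],
       [ 0.00000000e+00,  0.00000000e+00,  0.00000000e+00,
         1.00000000e+00]])}
```

View pics/side0.png

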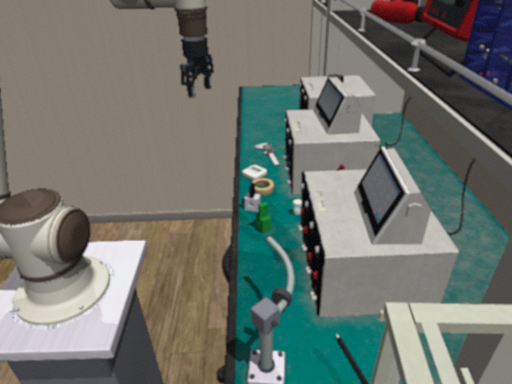

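View pics/top0.png

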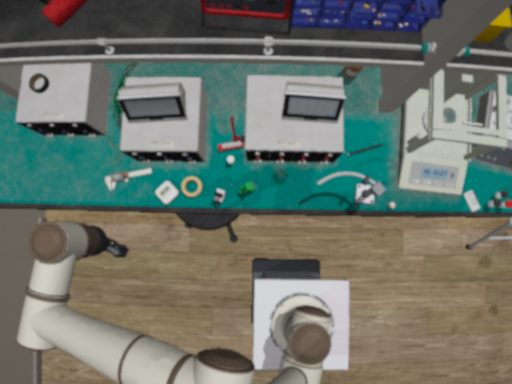

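View pics/wrist0.png

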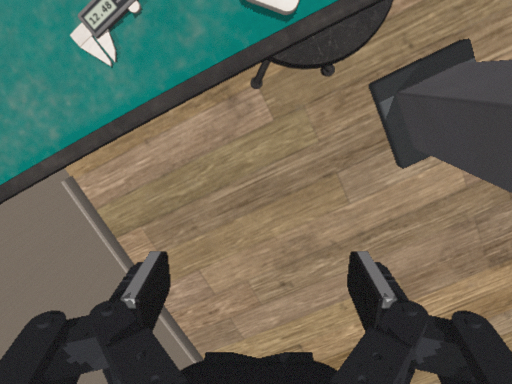

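The scene, as first seen. In the side view the silver carrier with its black tab is near (253,200) and the green look-alike is at (264,219). The rod's tip is near (270,239), the bend runs to the collar at (283,298) and the clamp is at (266,315). In the top view the carrier is at (219,196), the green one at (248,188) and the rod runs from (319,183) to (372,185). I'll enlarge these.

```bash
cat > h.py <<'E'
import numpy as np, cv2
from scipy.spatial.transform import Rotation as R
from bench import *
def campose(n,st=None):
    c=calibration(n)
    if n=="wrist":
        st=st or read_state()
        T=np.eye(4);T[:3,:3]=R.from_quat(st["ee_rot"]).as_matrix();T[:3,3]=st["position"]
        T=T@np.array(c["hand_eye"]);return c,T[:3,:3],T[:3,3]
    return c,R.from_quat(c["rotation"]).as_matrix(),np.array(c["position"])
def K(c): return np.array([[c["fx"],0,c["cx"]],[0,c["fy"],c["cy"]],[0,0,1.]])
def ray(n,uv,st=None):
    c,Rm,p=campose(n,st)
    q=cv2.undistortPoints(np.array(uv,float).reshape(-1,1,2),K(c),np.array(c["D"])).reshape(-1,2)
    d=np.c_[q[:,0],-q[:,1],-np.ones(len(q))]@Rm.T
    return p,d
def onz(n,uv,z,st=None):
    p,d=ray(n,uv,st); return p+d*((z-p[2])/d[:,2])[:,None]
def proj(n,P,st=None):
    c,Rm,p=campose(n,st); q=(np.atleast_2d(P)-p)@Rm
    q=q*[1,-1,-1]
    return cv2.projectPoints(q,np.zeros(3),np.zeros(3),K(c),np.array(c["D"]))[0].reshape(-1,2)
def tri(rs):
    A=np.zeros((3,3));b=np.zeros(3)
    for p,d in rs:
        d=d.ravel()/np.linalg.norm(d);M=np.eye(3)-np.outer(d,d);A+=M;b+=M@p
    x=np.linalg.solve(A,b)
    return x,[np.linalg.norm(np.cross(x-p,d.ravel()/np.linalg.norm(d))) for p,d in rs]
def crop(f,x0,y0,x1,y1,k,out):
    im=cv2.imread(f)[y0:y1,x0:x1];cv2.imwrite(out,cv2.resize(im,None,fx=k,fy=k,interpolation=cv2.INTER_CUBIC))
def snap(n,out):
    st=read_state();im=cv2.cvtColor(get_image(n),cv2.COLOR_RGB2BGR);cv2.imwrite(out,im);return st,im
E
python3 - <<'E'
from h import *
crop("pics/side0.png",230,160,310,384,2.6,"pics/a.png")
a=cv2.imread("pics/side0.png")[155:255,235:315];b=cv2.imread("pics/side0.png")[230:330,235:315]
cv2.imwrite("pics/s1.png",np.hstack([cv2.resize(a,None,fx=5,fy=5,interpolation=2),cv2.resize(b,None,fx=5,fy=5,interpolation=2)]))
crop("pics/top0.png",150,145,290,215,5.7,"pics/t1.png")
crop("pics/top0.png",290,150,410,225,6.6,"pics/t2.png")
for z in (0,):
  print(onz("top",[[219,196],[248,188],[167,191],[191,186],[230,160]],z).round())
print(onz("top",[[319,183],[372,185]],145).round())
E
```

```text
[[426. 285.   0.]
 [456. 186.   0.]
 [440. 464.   0.]
 [459. 382.   0.]
 [551. 250.   0.]]
[[ 458.  -34.  145.]
 [ 455. -199.  145.]]
```

View pics/s1.png

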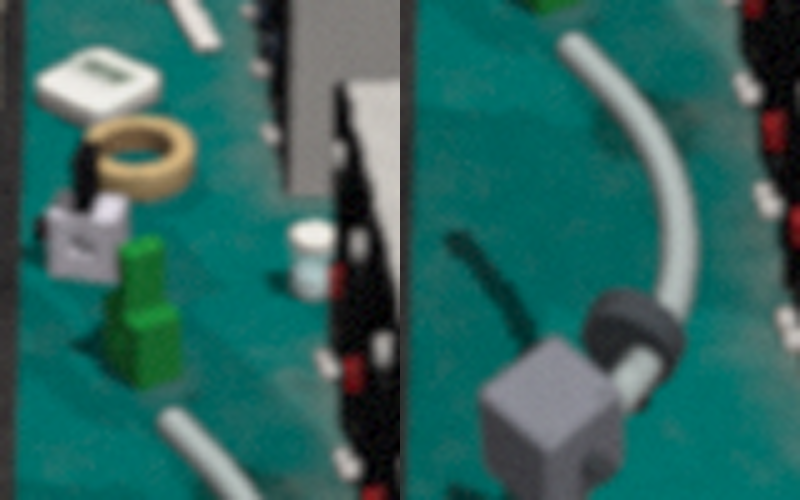

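View pics/t1.png

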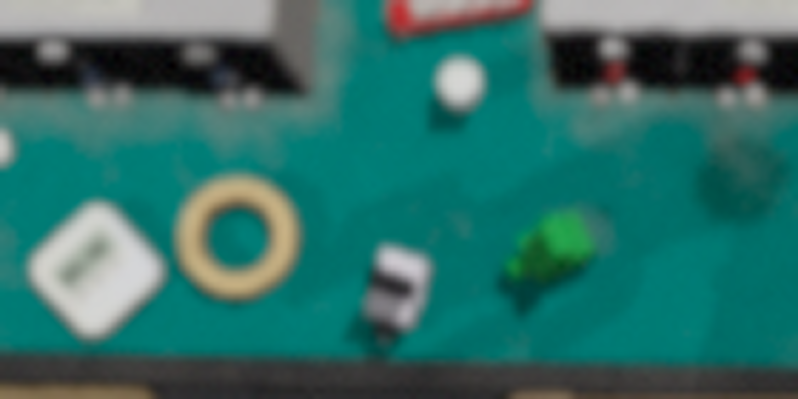

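View pics/t2.png

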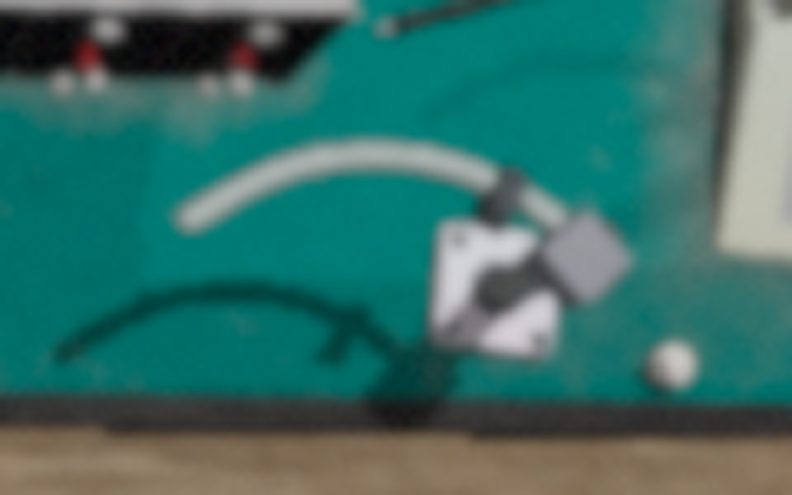

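```bash
cat >> h.py <<'E'
def totool(target,heading_deg=None,st=None):
    st=st or read_state();Rm=R.from_quat(st["ee_rot"]).as_matrix()
    d=Rm.T@(np.array(target)-st["position"])
    h=np.degrees(np.arctan2(Rm[1,0],Rm[0,0]))
    t=None if heading_deg is None else -((heading_deg-h+180)%360-180)
    return (d/1000).round(4),round(h,2),t
E
python3 - <<'E'
from h import *
print(tri([ray("side",[[252.6,184.6]]),ray("top",[[218.4,195]])]))
print(totool([428,275,200],-107))
E
```

```text
(array([426.41825872, 278.68230332,  79.1097767 ]), [np.float64(4.238469114874031), np.float64(4.238469114873981)])
(array([0.2629, 0.1889, 0.0478]), np.float64(-26.18), np.float64(80.82009447452705))
```

>>> jog_arm --pt "0.033 0.024 0.0 10" --pt "0.066 0.047 0.006 20" --pt "0.1 0.071 0.012 30" --pt "0.132 0.095 0.018 40" --pt "0.165 0.118 0.024 50" --pt "0.198 0.142 0.03 60" --pt "0.23 0.165 0.036 70" --pt "0.263 0.189 0.047 80" --pt "0.263 0.189 0.047 81" --pt "0.263 0.189 0.047 81"

```text
clock: 1.4
position: [428.2, 275.0, 200.9]
ee_rot: [-0.594, 0.805, -0.0, -0.001]
contact_force: [-0.7, 0.4, 0.3]
gripper_width: 85.3
```

```bash
python3 - <<'E'
from h import *
st,im=snap("wrist","pics/w1.png");print(st["clock"],st["position"],st["ee_rot"],st["contact_force"])
print(totool(st["position"]+0,-107)[1])
print(proj("wrist",[[426,279,78],[426,279,0]],st))
E
```

```text
1.4 [428.23140616 274.95873469 200.88962837] [-5.93757952e-01  8.04643369e-01 -4.47221229e-04 -5.85321887e-04] [-0.65743556  0.43118719  0.34482879]
-107.11
[[262.83914908 189.97546563]
 [261.91208959 165.75332547]]
```

View pics/w1.png

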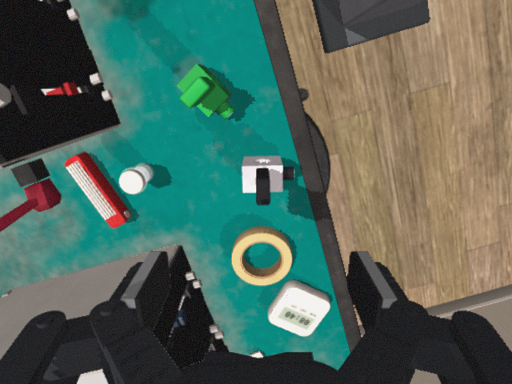

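The wrist view shows two candidates. The silver-and-black carrier is at (265,178) with its nose at (288,174), and the green look-alike is at (205,92). The silver one is aluminium with a black tab and nose, so it fits the description.

```bash
python3 - <<'E'
from h import *
crop("pics/w1.png",220,140,320,215,8,"pics/w1c.png")
E
```

```text
(no output)
```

View pics/w1c.png

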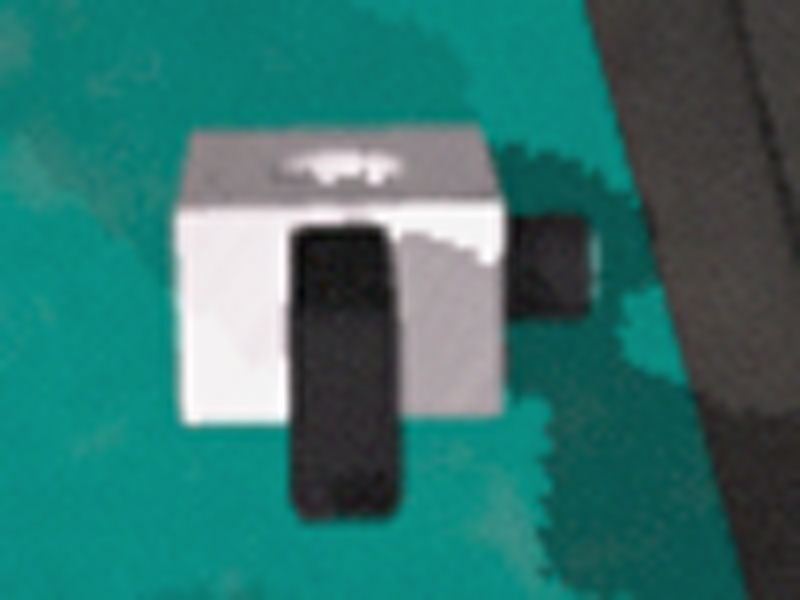

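```bash
python3 - <<'E'
from h import *
st=read_state()
f=lambda L:[[220+(x+.5)/8-.5,140+(y+.5)/8-.5] for x,y in L]
B=onz("wrist",f([(176,210),(503,203),(503,412),(182,424)]),40,st)
T=onz("wrist",f([(290,315),(398,310),(402,515),(293,520)]),78,st)
for P in (B,T):
    print(P.round(1).tolist(),P.mean(0).round(1))
    y=P[0]+P[3]-P[1]-P[2]; x=P[0]+P[1]-P[2]-P[3]
    print("len",np.linalg.norm(y)/2,np.linalg.norm(x)/2,"x heading from y",np.degrees(np.arctan2(y[1],y[0]))-90,"from x",np.degrees(np.arctan2(x[1],x[0])))
E
```

```text
[[441.4, 263.7, 40.0], [404.6, 274.1, 40.0], [411.7, 299.1, 40.0], [449.0, 289.2, 40.0]] [426.7 281.5  40. ]
len 38.41461872318351 26.24940775213297 x heading from y -105.37482818138838 from x -106.1807747192323
[[428.6, 268.7, 78.0], [417.9, 271.4, 78.0], [423.9, 293.3, 78.0], [435.1, 290.4, 78.0]] [426.4 280.9  78. ]
len 11.322191813245208 22.68742821766235 x heading from y -104.34638963640944 from x -105.98246963408639
```

```bash
python3 - <<'E'
from h import *
print(totool([440,-90,300]),totool([490,-190,300]))
E
```

```text
(array([ 0.3459, -0.1189, -0.0986]), np.float64(-107.11), None) (array([ 0.4267, -0.1961, -0.0985]), np.float64(-107.11), None)
```

>>> jog_arm --pt "0.04 -0.015 -0.03 0" --pt "0.09 -0.03 -0.08 0" --pt "0.145 -0.05 -0.098 0" --pt "0.2 -0.07 -0.098 0" --pt "0.25 -0.09 -0.098 0" --pt "0.3 -0.105 -0.098 0" --pt "0.346 -0.119 -0.098 0" --pt "0.346 -0.119 -0.098 0" --pt "0.346 -0.119 -0.098 0" --pt "0.346 -0.119 -0.098 0"

```text
clock: 2.7
position: [440.4, -88.9, 299.6]
ee_rot: [-0.595, 0.804, -0.0, -0.0]
contact_force: [0.0, -0.2, -0.8]
gripper_width: 85.4
```

```bash
python3 - <<'E'
from h import *
import pickle
st,im=snap("wrist","pics/w2.png");print(st["clock"],st["position"])
pickle.dump(st,open("w2.pkl","wb"))
print(totool([490,-190,300]))
E
```

```text
2.7 [440.37018251 -88.9401323  299.57184938]
(array([ 0.0821, -0.077 , -0.0004]), np.float64(-106.96), None)
```

View pics/w2.png

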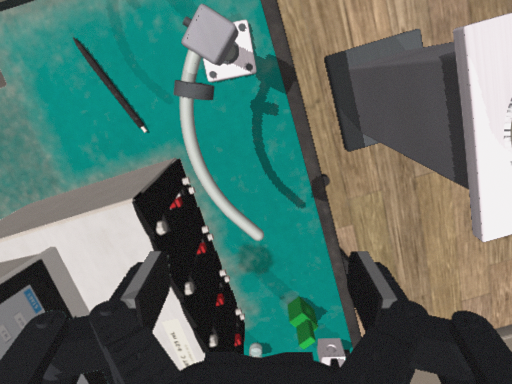

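This view shows the whole rod: its tip at (258,236), the collar at (194,90) and the clamp at (211,35). I'll take a second view for stereo.

>>> jog_arm --pt "0.04 -0.04 0 0" --pt "0.082 -0.077 0 0" --pt "0.082 -0.077 0 0" --pt "0.082 -0.077 0 0" --pt "0.082 -0.077 0 0"

```text
clock: 3.38
position: [489.9, -188.6, 300.0]
ee_rot: [-0.596, 0.803, -0.0, -0.0]
contact_force: [-0.1, -0.2, 0.5]
gripper_width: 85.6
```

```bash
python3 - <<'E'
from h import *
import pickle
st,im=snap("wrist","pics/w3.png");print(st["clock"],st["position"])
pickle.dump(st,open("w3.pkl","wb"))
E
```

```text
3.375 [ 489.88220167 -188.63518601  299.95113954]
```

View pics/w3.png

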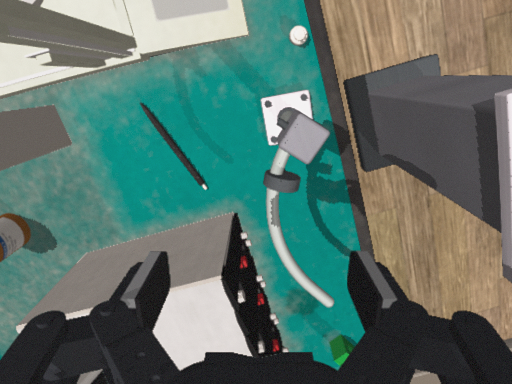

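```bash
cat > rod.py <<'E'
from h import *
import pickle
S={"w2":pickle.load(open("w2.pkl","rb")),"w3":pickle.load(open("w3.pkl","rb")),"side":None,"top":None}
F={"w2":("pics/w2.png",(185,120)),"w3":("pics/w3.png",(296,272)),"side":("pics/side0.png",(292,270)),"top":("pics/top0.png",(345,174))}
def cn(k): return "wrist" if k[0]=="w" else k
def mask(k):
    im=cv2.imread(F[k][0]);im=cv2.GaussianBlur(im,(3,3),0) if k[0]=='w' else im
    hsv=cv2.cvtColor(im,cv2.COLOR_BGR2HSV)
    m=((hsv[...,1]<75)&(hsv[...,2]>115)).astype(np.uint8)
    n,l=cv2.connectedComponents(m,connectivity=4)
    x,y=F[k][1]
    ls=l[y-4:y+5,x-6:x+7];v=np.bincount(ls[ls>0].ravel()).argmax()
    return im,(l==v).astype(np.uint8)
if __name__=="__main__":
    for k in F:
        im,m=mask(k);ys,xs=np.nonzero(m);print(k,m.sum(),xs.min(),xs.max(),ys.min(),ys.max())
        o=im.copy();o[m>0]=(0,0,255);x0,y0,x1,y1=xs.min()-20,ys.min()-20,xs.max()+20,ys.max()+20
        cv2.imwrite(f"pics/m_{k}.png",cv2.resize(o[y0:y1,x0:x1],(300,300)))
    cv2.imwrite("pics/m.png",np.vstack([np.hstack([cv2.imread(f"pics/m_{k}.png") for k in ("w2","w3")]),np.hstack([cv2.imread(f"pics/m_{k}.png") for k in ("side","top")])]))
E
python3 rod.py
```

```text
w2 2210 180 263 96 240
w3 1531 266 333 188 306
side 387 267 294 236 293
top 224 317 365 171 184
```

View pics/m.png

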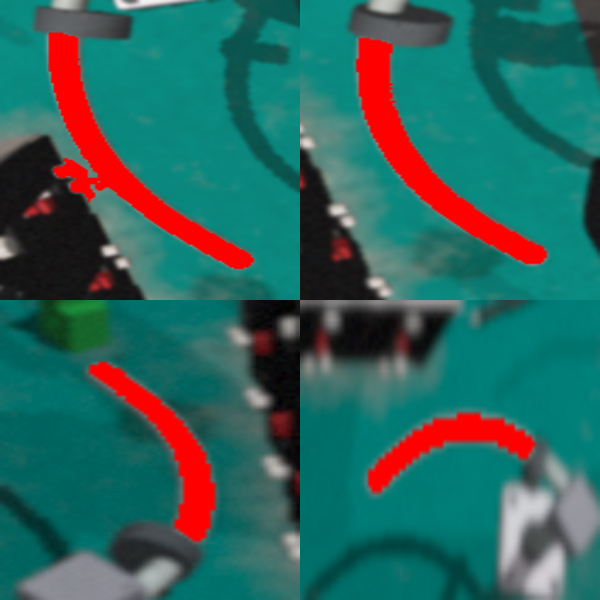

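```bash
cat > rod2.py <<'E'
from rod import *
from scipy.optimize import least_squares
def center(k):
    im,m=mask(k)
    if k[0]=="w": m=cv2.morphologyEx(m,cv2.MORPH_OPEN,np.ones((6,6),np.uint8)); 
    n,l,s,_=cv2.connectedComponentsWithStats(m);m=l==1+s[1:,4].argmax()
    ys,xs=np.nonzero(m)
    r=least_squares(lambda p:np.hypot(xs-p[0],ys-p[1])-p[2],[xs.mean()+{"w2":80,"w3":60,"side":-40,"top":0}[k],ys.mean()+(40 if k=="top" else 0),60]).x
    a=np.unwrap(np.arctan2(ys-r[1],xs-r[0])[np.argsort(np.arctan2(ys-r[1],xs-r[0]))]) if 0 else np.arctan2(ys-r[1],xs-r[0])
    a=(a-np.arctan2(ys.mean()-r[1],xs.mean()-r[0])+np.pi)%(2*np.pi)-np.pi
    rad=np.hypot(xs-r[0],ys-r[1]); w=np.sqrt(m.sum()*0+1)
    a0=np.arctan2(ys.mean()-r[1],xs.mean()-r[0])
    cf=np.polyfit(a,rad,5)
    # ends: trim half a width
    W=len(a)/((a.max()-a.min())*r[2]);t=np.linspace(a.min()+W/2/r[2],a.max()-W/2/r[2],400)
    q=np.polyval(cf,t);C=np.c_[r[0]+q*np.cos(t+a0),r[1]+q*np.sin(t+a0)]
    return C,W
C={k:center(k) for k in F}
def tipfirst(c,tip):
    return c if np.hypot(*(c[0]-tip))<np.hypot(*(c[-1]-tip)) else c[::-1]
tips={"w2":(258,236),"w3":(330,302),"side":(270,239),"top":(319,183)}
C={k:(tipfirst(c,tips[k]),W) for k,(c,W) in C.items()}
for k,(c,W) in C.items(): print(k,W.round(2),c[0].round(1),c[-1].round(1))
sig={"w2":.5,"w3":.5,"side":.4,"top":.4}
def cost(P):
    e=[]
    for k,(c,W) in C.items():
        u=proj(cn(k),P,S[k])[0]; e.append(np.hypot(*(c-u).T).min()/sig[k])
    return np.array(e)
print("tip",tri([ray(cn(k),[C[k][0][0]],S[k]) for k in C]))
out=[]
c=C["w2"][0]
from scipy.optimize import minimize_scalar
for i in range(0,400,25):
    f=lambda z:(np.minimum(cost(onz("wrist",[c[i]],z,S["w2"])[0]),6)**2).sum()
    zs=np.linspace(125,165,41);z=zs[np.argmin([f(z) for z in zs])]
    z=minimize_scalar(f,bounds=(z-2,z+2),method="bounded").x
    P=onz("wrist",[c[i]],z,S["w2"])[0];out.append(P);print(i,P.round(1),cost(P).round(1))
out=np.array(out);np.save("rodpts.npy",out)
E
python3 rod2.py
```

```text
w2 11.72 [258.3 235.4] [186.  102.9]
w3 10.98 [328.8 302.2] [272.7 195.3]
side 6.04 [269.6 238.6] [289.6 289.8]
top 4.47 [319.2 182.1] [362.5 176.2]
tip (array([459.6033413 , -33.47695148, 150.21592551]), [np.float64(1.662263721610571), np.float64(0.5541943402585451), np.float64(0.915547974501242), np.float64(0.9840643785135428)])
0 [458.6 -31.3 147.9] [0.  1.5 2.5 3. ]
25 [463.4 -41.1 150.6] [0.  0.2 1.3 1.2]
50 [468.5 -49.4 150.3] [0.  0.2 1.1 1.1]
75 [473.4 -57.4 149.1] [0.  0.1 1.  0.8]
100 [477.9 -65.6 148.1] [0.  0.2 0.8 0.5]
125 [481.5 -74.6 148.7] [0.  0.3 0.5 0.6]
150 [484.5 -83.7 149.1] [0.  0.4 0.6 0.6]
175 [486.7 -92.9 149.8] [0.  0.1 1.  0.7]
200 [ 488.7 -101.6  148.4] [0.  0.1 1.7 0.5]
225 [ 490.8 -109.8  144.2] [0.  0.9 1.9 0.1]
250 [ 491.5 -118.6  142.6] [0.  1.1 1.8 0. ]Traceback (most recent call last):
  File "rod2.py", line 36, in <module>
    zs=np.linspace(125,165,41);z=zs[np.argmin([f(z) for z in zs])]
                                               ~^^^
  File "rod2.py", line 35, in <lambda>
    f=lambda z:(np.minimum(cost(onz("wrist",[c[i]],z,S["w2"])[0]),6)**2).sum()
                           ~~~~^^^^^^^^^^^^^^^^^^^^^^^^^^^^^^^^^^
  File "rod2.py", line 28, in cost
    u=proj(cn(k),P,S[k])[0]; e.append(np.hypot(*(c-u).T).min()/sig[k])
      ~~~~^^^^^^^^^^^^^^
  File "h.py", line 20, in proj
    c,Rm,p=campose(n,st); q=(np.atleast_2d(P)-p)@Rm
           ~~~~~~~^^^^^^
  File "h.py", line 5, in campose
    c=calibration(n)
ValueError: time passes only in moves, steps and waits
```

```bash
python3 - <<'E'
from bench import *
import pickle
pickle.dump({n:calibration(n) for n in("side","top","wrist")},open("cal.pkl","wb"))
E
sed -i 's/^from bench import \*/from bench import *\nimport pickle,os\nCAL=pickle.load(open("\.\/cal.pkl","rb"))/; s/c=calibration(n)/c=CAL[n]/' h.py; head -8 h.py; python3 rod2.py | tail -18
cat >> rod2.py <<'E'
for k in C: print(k,"tip on z145",onz(cn(k),[C[k][0][0]],145,S[k])[0].round(1))
E
python3 rod2.py | tail -4
```

```text
import numpy as np, cv2
from scipy.spatial.transform import Rotation as R
from bench import *
import pickle,os
CAL=pickle.load(open("cal.pkl","rb"))
def campose(n,st=None):
    c=CAL[n]
    if n=="wrist":
top 4.47 [319.2 182.1] [362.5 176.2]
tip (array([459.6033413 , -33.47695148, 150.21592551]), [np.float64(1.662263721610571), np.float64(0.5541943402585451), np.float64(0.915547974501242), np.float64(0.9840643785135428)])
0 [458.6 -31.3 147.9] [0.  1.5 2.5 3. ]
25 [463.4 -41.1 150.6] [0.  0.2 1.3 1.2]
50 [468.5 -49.4 150.3] [0.  0.2 1.1 1.1]
75 [473.4 -57.4 149.1] [0.  0.1 1.  0.8]
100 [477.9 -65.6 148.1] [0.  0.2 0.8 0.5]
125 [481.5 -74.6 148.7] [0.  0.3 0.5 0.6]
150 [484.5 -83.7 149.1] [0.  0.4 0.6 0.6]
175 [486.7 -92.9 149.8] [0.  0.1 1.  0.7]
200 [ 488.7 -101.6  148.4] [0.  0.1 1.7 0.5]
225 [ 490.8 -109.8  144.2] [0.  0.9 1.9 0.1]
250 [ 491.5 -118.6  142.6] [0.  1.1 1.8 0. ]
275 [ 491.5 -127.5  141.3] [0.  1.2 1.5 0.1]
300 [ 490.7 -136.4  140.7] [0.  1.1 1.1 0.2]
325 [ 489.2 -145.1  140.4] [0.  1.  0.9 0.3]
350 [ 487.3 -153.6  140.3] [0.  1.1 1.2 0.4]
375 [ 484.1 -162.   143.8] [0.  0.6 4.6 0.5]
w2 tip on z145 [459.1 -29.8 145. ]
w3 tip on z145 [459.1 -29.6 145. ]
side tip on z145 [460.8 -27.7 145. ]
top tip on z145 [461.2 -34.7 145. ]
```

```bash
python3 - <<'E'
from h import *
st=read_state();print(st["position"],totool([426.5,281.2,200],-105.6))
E
```

```text
[ 489.87753964 -188.69251557  300.05315497] (array([-0.4314,  0.1969,  0.0996]), np.float64(-106.84), np.float64(-1.2444219350413164))
```

>>> jog_arm --pt "-0.045 0.02 0 0" --pt "-0.095 0.044 0 0" --pt "-0.15 0.068 0 0" --pt "-0.2 0.092 0.0 -1" --pt "-0.255 0.116 0.0 -1.2" --pt "-0.31 0.142 0.02 -1.2" --pt "-0.365 0.167 0.06 -1.2" --pt "-0.41 0.187 0.1 -1.2" --pt "-0.4314 0.1969 0.14 -1.2" --pt "-0.4314 0.1969 0.17 -1.2" --hand -0.1

```text
clock: 4.68
position: [425.0, 283.4, 128.0]
ee_rot: [-0.606, 0.795, -0.001, -0.0]
contact_force: [0.1, -0.4, -0.2]
gripper_width: 38.3
```

```bash
python3 - <<'E'
from h import *
st=read_state();print(st["position"],st["contact_force"],totool([426.5,281.2,62],-105.6))
E
```

```text
[425.01187591 283.35752033 127.96376421] [ 0.09402385 -0.42635035 -0.20375202] (array([ 0.0016, -0.002 ,  0.066 ]), np.float64(-105.37), np.float64(0.23053836326153032))
```

>>> jog_arm --pt "0.0016 -0.002 0 0.2" --pt "0.0016 -0.002 0.025 0.2" --pt "0.0016 -0.002 0.05 0.2" --pt "0.0016 -0.002 0.066 0.2" --pt "0.0016 -0.002 0.066 0.2" --pt "0.0016 -0.002 0.066 0.2" --pt "0.0016 -0.002 0.066 0.2"

```text
clock: 5.55
position: [427.1, 281.8, 63.3]
ee_rot: [-0.605, 0.796, -0.0, 0.001]
contact_force: [0.3, 0.7, -1.0]
gripper_width: 38.5
```

```bash
python3 - <<'E'
from h import *
st,im=snap("wrist","pics/w4.png");print(st["position"],st["contact_force"],totool([426.5,281.2,62],-105.6))
E
```

```text
[427.08689551 281.7727786   63.33071322] [ 0.29911181  0.71121655 -1.032584  ] (array([0.0006, 0.0003, 0.0011]), np.float64(-105.57), np.float64(0.03407385524400297))
```

View pics/w4.png

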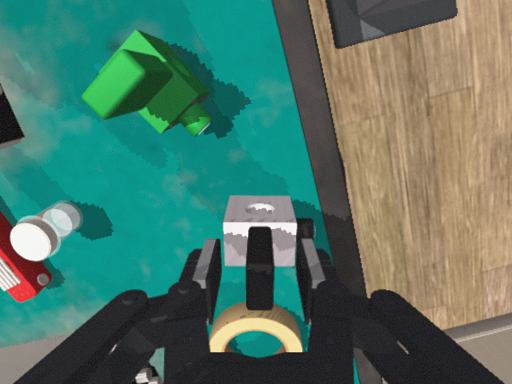

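The tab at (260,262) sits centred between the pads. I'll close the gripper.

>>> jog_arm --pt "0.0006 0.0003 0.001 0" --pt "0.0006 0.0003 0.001 0" --pt "0.0006 0.0003 0.001 0" --pt "0.0006 0.0003 0.001 0" --pt "0.0006 0.0003 0.001 0" --hand -1

```text
clock: 6.22
position: [426.8, 281.4, 62.6]
ee_rot: [-0.605, 0.796, -0.0, 0.001]
contact_force: [-0.2, -0.8, 5.4]
gripper_width: 11.3
```

>>> jog_arm --pt "0 0 -0.03 0" --pt "0 0 -0.09 0" --pt "0 0 -0.15 0" --pt "0 0 -0.19 0" --pt "0 0 -0.19 0" --pt "0 0 -0.19 0"

```text
clock: 6.98
position: [425.4, 280.6, 250.8]
ee_rot: [-0.605, 0.796, -0.0, -0.001]
contact_force: [0.8, -0.2, -2.2]
gripper_width: 11.2
```

```bash
python3 - <<'E'
from h import *
st,im=snap("wrist","pics/w5.png");print(st["position"],st["contact_force"],st["wrist_torque"],st["gripper_width"])
E
```

```text
[425.36990038 280.57845117 250.7918551 ] [ 0.75553562 -0.16177767 -2.20150696] [-0.01446941  0.00281432 -0.02288287] 11.20301956065728
```

View pics/w5.png

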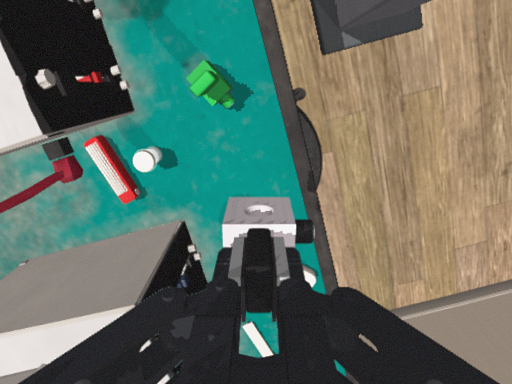

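```bash
cat > fit.py <<'E'
from rod2 import *
c=C["w2"][0]; P=onz("wrist",c,145,S["w2"])[:,:2]
c3=C["w3"][0]; P3=onz("wrist",c3,145,S["w3"])[:,:2]
def curve(p,s):
    x,y,h=p; a=np.maximum(s-25,0)/130; l=np.minimum(s,25)
    # arc turning clockwise
    X=x+l*np.cos(h)+130*(np.sin(h)-np.sin(h-a)); Y=y+l*np.sin(h)-130*(np.cos(h)-np.cos(h-a))
    return np.c_[X,Y]
for nm,Q in (("w2",P),("w3",P3)):
    d=np.r_[0,np.cumsum(np.hypot(*np.diff(Q,axis=0).T))]
    for lim in (30,60,200):
        k=d<lim
        f=lambda p:np.min(np.hypot(*(Q[k][::8,None]-curve(p[:3],np.linspace(-10,190,401))[None]).transpose(2,0,1)),1)
        g=least_squares(lambda p:(curve(p[:3],d[k][::8]+p[3])-Q[k][::8]).ravel(),[459.5,-30,-1.0,0]).x
        print(nm,lim,Q[0].round(1),g[:2].round(1),np.degrees(g[2]).round(2),"s0",g[3].round(1),"len",d[-1].round(1))
        r=(curve(g[:3],d[k][::8]+g[3])-Q[k][::8]);print("  rms",np.sqrt((r**2).sum(1).mean()).round(2),"max",np.hypot(*r.T).max().round(2))
E
python3 fit.py | tail -12
python3 - <<'E'
from h import *
st=read_state()
T=R.from_quat(st["ee_rot"]).as_matrix()
q=np.array([[13,-19,22.6],[13,19,22.6],[13,0,40.6],[13,19,62.6],[13,-19,62.6]])
print(proj("wrist",q@T.T+st["position"],st).round(1))
crop("pics/w5.png",210,180,330,270,6.5,"pics/w5c.png")
E
```

```text
w2 30 [459.1 -29.8] [455.9 -24.5] -58.8 s0 6.3 len 147.9
  rms 0.03 max 0.04
w2 60 [459.1 -29.8] [459.9 -31. ] -59.61 s0 -1.4 len 147.9
  rms 0.1 max 0.14
w2 200 [459.1 -29.8] [460.9 -32.7] -59.99 s0 -3.4 len 147.9
  rms 0.13 max 0.44
w3 30 [459.1 -29.6] [453.6 -20.5] -58.25 s0 10.6 len 143.9
  rms 0.04 max 0.05
w3 60 [459.1 -29.6] [458.5 -28.1] -59.61 s0 1.5 len 143.9
  rms 0.13 max 0.21
w3 200 [459.1 -29.6] [464.  -37.3] -62.0 s0 -9.2 len 143.9
  rms 0.29 max 0.66
[[222.2 224.6]
 [295.8 224.5]
 [258.9 210.8]
 [288.8 197.1]
 [229.  197.2]]
```

View pics/w5c.png

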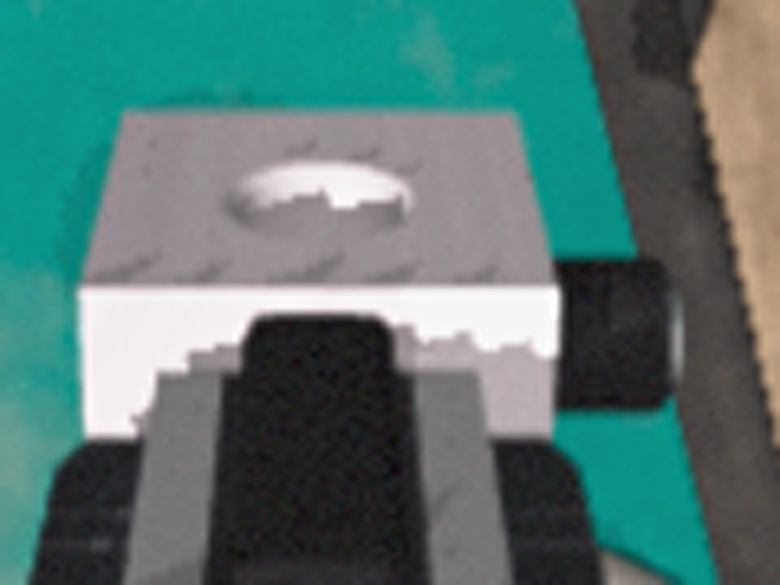

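```bash
python3 - <<'E'
from h import *
print(totool([433.9,13.3,186],-59.5))
E
```

```text
(array([ 0.2549, -0.08  ,  0.0649]), np.float64(-105.57), np.float64(-46.07366057754564))
```

>>> jog_arm --pt "0.03 -0.01 0 -5" --pt "0.07 -0.022 0 -10" --pt "0.11 -0.035 0 -16" --pt "0.15 -0.047 0.0 -22" --pt "0.19 -0.06 0.01 -30" --pt "0.225 -0.07 0.03 -38" --pt "0.255 -0.08 0.05 -46" --pt "0.255 -0.08 0.065 -46" --pt "0.255 -0.08 0.065 -46" --pt "0.255 -0.08 0.065 -46"

```text
clock: 8.28
position: [433.9, 13.4, 185.7]
ee_rot: [0.868, -0.497, -0.0, 0.002]
contact_force: [-0.0, 0.3, -1.1]
gripper_width: 11.5
```

```bash
python3 - <<'E'
from h import *
st,im=snap("wrist","pics/w6.png");pickle.dump(st,open("w6.pkl","wb"));print(st["clock"],st["position"],st["contact_force"],st["wrist_torque"],totool([433.9,13.3,186],-59.5))
crop("pics/w6.png",180,110,340,230,5,"pics/w6c.png")
st,im=snap("side","pics/s6.png");crop("pics/s6.png",240,170,310,250,7,"pics/s6c.png")
E
```

```text
8.275 [433.91853692  13.36011731 185.67389155] [-0.03762405  0.27026881 -1.07625   ] [-0.03633297  0.00495367 -0.02340343] (array([0.0001, 0.0003, 0.0001]), np.float64(-59.53), np.float64(-0.02818016372472698))
```

View pics/w6c.png

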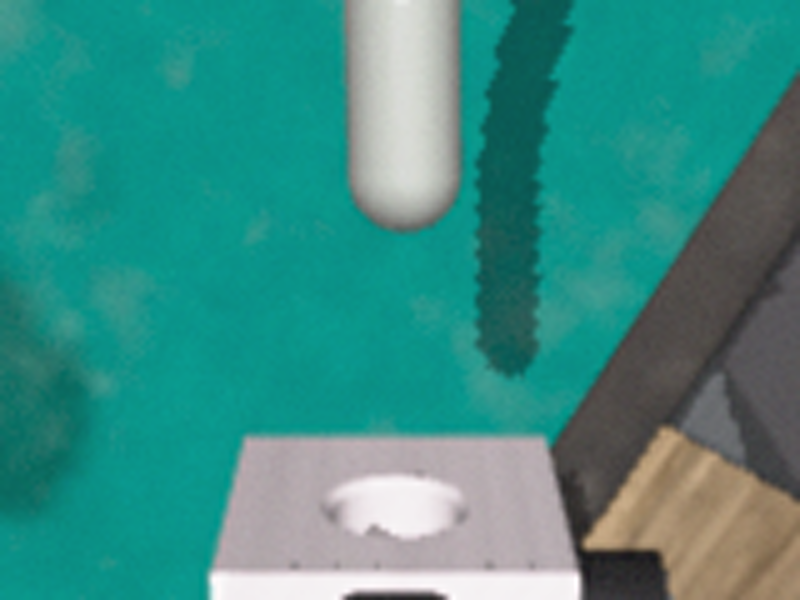

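View pics/s6c.png

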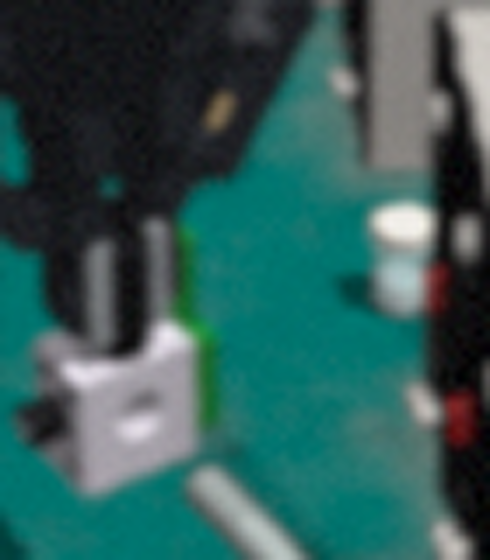

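```bash
python3 - <<'E'
from h import *
st=pickle.load(open("w6.pkl","rb"))
T=R.from_quat(st["ee_rot"]).as_matrix()
q=np.array([[50,0,40.6],[49.5,1.5,40.6],[13,0,40.6],[13,-19,22.6],[13,19,22.6],[90,0,40.6]])
W=q@T.T+st["position"]
print(proj("wrist",W,st).round(1))
# measured
m=[[180+405.5/5-.5+.1,110+177/5-.4],[180+403/5-.4,110+.0]]
print(m)
for z in (143,145,147):
    P=onz("wrist",m,z,st); print(z,((P-st["position"])@T).round(2), P.round(1).tolist())
c,Rm,p=campose("wrist",st); print("depth",((W[0]-p)@Rm))
E
```

```text
[[258.9 146.7]
 [261.7 147.6]
 [258.9 210.8]
 [222.2 224.6]
 [295.8 224.5]
 [258.9  67. ]]
[[260.70000000000005, 145.0], [260.20000000000005, 110.0]]
143 [[50.47  0.97 42.75]
 [68.91  0.69 42.77]] [[458.6, -30.8, 143.0], [468.2, -46.5, 143.0]]
145 [[50.87  0.96 40.75]
 [69.09  0.68 40.77]] [[458.8, -31.1, 145.0], [468.3, -46.7, 145.0]]
147 [[51.27  0.94 38.75]
 [69.27  0.67 38.77]] [[459.0, -31.4, 147.0], [468.4, -46.8, 147.0]]
depth [   0.28325583   22.0691948  -168.21890273]
```

```bash
cat > st.py <<'E'
from h import *
import sys
tip=np.array([458.8,-31.1]);h0=np.radians(-58.6)
def curve(s):
    a=max(s-25,0)/130;l=min(s,25);h=h0
    return np.array([tip[0]+l*np.cos(h)+130*(np.sin(h)-np.sin(h-a)),tip[1]+l*np.sin(h)-130*(np.cos(h)-np.cos(h-a))]),np.degrees(h-a)
if __name__=="__main__":
    st=read_state();T=R.from_quat(st["ee_rot"]).as_matrix()
    print(st["clock"],"pos",st["position"].round(2),"F world",st["contact_force"].round(2),"F tool",(T.T@st["contact_force"]).round(2),"M tool",(T.T@st["wrist_torque"]).round(3),"w",st["gripper_width"].round(2))
    for a in sys.argv[1:]:
        s,z,off=map(float,(a.split(",")+["0"])[:3])
        p,hd=curve(s);n=np.array([-np.sin(np.radians(hd)),np.cos(np.radians(hd))])
        p=p+n*off
        print(a,p.round(1),round(hd,1),totool([p[0],p[1],z],hd,st))
E
python3 st.py -25,185.6 -10,185.6 17,185.6
```

```text
Traceback (most recent call last):
  File "st.py", line 9, in <module>
    print(st["clock"],"pos",st["position"].round(2),"F world",st["contact_force"].round(2),"F tool",(T.T@st["contact_force"]).round(2),"M tool",(T.T@st["wrist_torque"]).round(3),"w",st["gripper_width"].round(2))
                                                                                                                                                                                      ^^^^^^^^^^^^^^^^^^^^^^^^^
AttributeError: 'float' object has no attribute 'round'
```

```bash
sed -i 's/st\["gripper_width"\].round(2)/st["gripper_width"]/' st.py; python3 st.py -25,185.6 -10,185.6 17,185.6
```

```text
8.375 pos [434.19  13.65 186.27] F world [-0.55 -0.39 -1.03] F tool [0.05 0.67 1.04] M tool [-0.005  0.021  0.043] w 11.224711081264184
-25,185.6 [445.8  -9.8] -58.6 (array([0.026 , 0.0019, 0.0007]), np.float64(-59.53), np.float64(-0.9281515940607505))
-10,185.6 [453.6 -22.6] -58.6 (array([0.041 , 0.0016, 0.0007]), np.float64(-59.53), np.float64(-0.9281515940607505))
17,185.6 [467.7 -45.6] -58.6 (array([0.068 , 0.0012, 0.0008]), np.float64(-59.53), np.float64(-0.9281515940607505))
```

>>> jog_arm --pt "0.013 0.0016 0.0005 -0.9" --pt "0.025 0.0016 0.0005 -0.9" --pt "0.025 0.0016 0.0005 -0.9" --pt "0.025 0.0016 0.0005 -0.9"

```text
clock: 8.88
position: [445.4, -8.7, 185.8]
ee_rot: [0.872, -0.49, 0.0, 0.001]
contact_force: [-0.3, -0.1, -1.4]
gripper_width: 11.5
```

```bash
python3 - <<'E'
from h import *
st,im=snap("wrist","pics/w7.png");pickle.dump(st,open("w7.pkl","wb"))
crop("pics/w7.png",180,150,340,250,5,"pics/w7c.png")
st,im=snap("side","pics/s7.png");crop("pics/s7.png",240,170,320,260,6,"pics/s7c.png")
E
python3 st.py -25,185.6 0,185.6
```

```text
8.975 pos [445.37  -8.56 185.84] F world [-0.25  0.16 -0.92] F tool [-0.27  0.12  0.92] M tool [-0.02  -0.028 -0.002] w 10.865267229954544
-25,185.6 [445.8  -9.8] -58.6 (array([0.0012, 0.0003, 0.0002]), np.float64(-58.62), np.float64(-0.022484490371084576))
0,185.6 [458.8 -31.1] -58.6 (array([0.0262, 0.0003, 0.0003]), np.float64(-58.62), np.float64(-0.022484490371084576))
```

View pics/w7c.png

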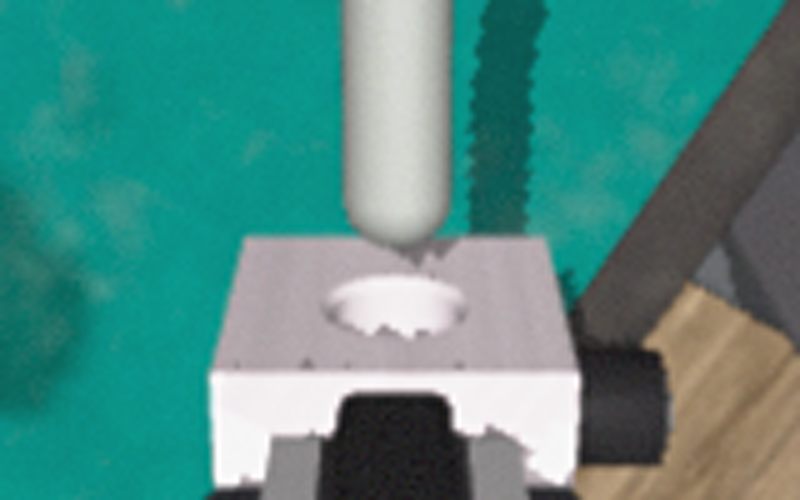

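View pics/s7c.png

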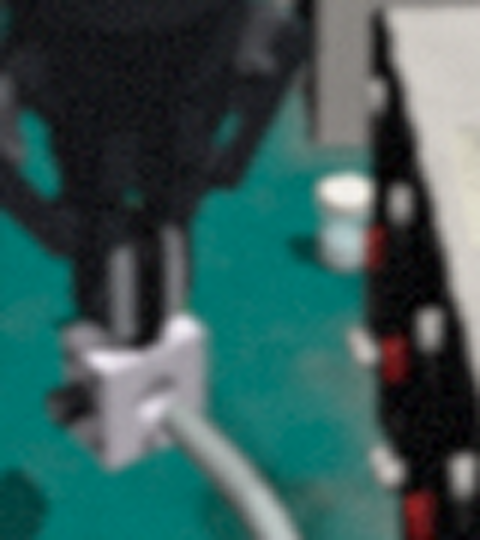

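>>> jog_arm --pt "0.004 0.0003 0.0002 0" --pt "0.008 0.0003 0.0002 0" --pt "0.01 0.0003 0.0002 0"

```text
clock: 9.35
position: [450.5, -17.5, 185.6]
ee_rot: [0.872, -0.49, 0.0, 0.001]
contact_force: [-0.5, -0.4, -1.2]
gripper_width: 11.0
```

>>> jog_arm --pt "0.002 0 0 0" --pt "0.004 0 0 0"

```text
clock: 9.6
position: [452.6, -21.0, 185.6]
ee_rot: [0.872, -0.49, 0.0, 0.001]
contact_force: [-1.1, -0.9, -1.5]
gripper_width: 11.2
```

```bash
python3 st.py -10,185.6 0,185.6
```

```text
9.6 pos [452.63 -21.01 185.6 ] F world [-1.1  -0.86 -1.53] F tool [0.16 1.39 1.54] M tool [-0.059 -0.029 -0.03 ] w 11.19561746363467
-10,185.6 [453.6 -22.6] -58.6 (array([ 0.0018, -0.    , -0.    ]), np.float64(-58.64), np.float64(-0.039553470530108825))
0,185.6 [458.8 -31.1] -58.6 (array([ 0.0118, -0.    ,  0.    ]), np.float64(-58.64), np.float64(-0.039553470530108825))
```

>>> jog_arm --pt "0.002 0 0 0" --pt "0.004 0 0 0"

```text
clock: 9.85
position: [454.8, -24.5, 185.6]
ee_rot: [0.872, -0.49, 0.0, 0.001]
contact_force: [0.1, 0.5, -1.5]
gripper_width: 11.2
```

>>> jog_arm --pt "0.002 0 0 0" --pt "0.004 0 0 0"

```text
clock: 10.1
position: [456.9, -28.1, 185.6]
ee_rot: [0.872, -0.49, 0.0, 0.001]
contact_force: [0.3, -0.8, -1.4]
gripper_width: 11.1
```

```bash
python3 st.py 0,185.6 10,185.6 
```

```text
10.1 pos [456.95 -28.08 185.62] F world [ 0.27 -0.85 -1.4 ] F tool [0.86 0.21 1.4 ] M tool [-0.063 -0.047  0.01 ] w 11.102177072679773
0,185.6 [458.8 -31.1] -58.6 (array([ 0.0035, -0.    ,  0.    ]), np.float64(-58.64), np.float64(-0.04110302144101752))
10,185.6 [464.  -39.6] -58.6 (array([ 0.0135, -0.    ,  0.    ]), np.float64(-58.64), np.float64(-0.04110302144101752))
```

>>> jog_arm --pt "0.002 0 0 0" --pt "0.004 0 0 0" --pt "0.006 0 0 0"

```text
clock: 10.48
position: [460.1, -33.3, 185.6]
ee_rot: [0.872, -0.49, 0.0, 0.001]
contact_force: [-0.2, -0.7, -0.7]
gripper_width: 11.4
```

>>> jog_arm --pt "0.002 0 0 0" --pt "0.004 0 0 0" --pt "0.006 0 0 0"

```text
clock: 10.85
position: [463.3, -38.6, 185.6]
ee_rot: [0.872, -0.49, 0.0, 0.001]
contact_force: [-0.4, 0.0, -1.4]
gripper_width: 11.1
```

>>> jog_arm --pt "0.002 0 0 0" --pt "0.002 0 0 0"

```text
clock: 11.1
position: [464.3, -40.4, 185.5]
ee_rot: [0.872, -0.49, 0.0, 0.001]
contact_force: [-0.3, 0.2, -1.4]
gripper_width: 11.4
```

```bash
python3 st.py 15,185.6 20,185.6 25,185.6 30,185.6; python3 - <<'E'
from h import *
st,im=snap("wrist","pics/w8.png");pickle.dump(st,open("w8.pkl","wb"))
st,im=snap("side","pics/s8.png");crop("pics/s8.png",240,190,340,300,5,"pics/s8c.png")
E
```

```text
11.1 pos [464.34 -40.41 185.5 ] F world [-0.32  0.23 -1.42] F tool [-0.36  0.15  1.42] M tool [-0.064  0.071  0.049] w 11.430369374103536
15,185.6 [466.6 -43.9] -58.6 (array([ 0.0042, -0.0001, -0.0001]), np.float64(-58.66), np.float64(-0.0558211858564448))
20,185.6 [469.2 -48.2] -58.6 (array([ 0.0092, -0.0001, -0.0001]), np.float64(-58.66), np.float64(-0.0558211858564448))
25,185.6 [471.8 -52.4] -58.6 (array([ 0.0142, -0.0001, -0.0001]), np.float64(-58.66), np.float64(-0.0558211858564448))
30,185.6 [474.3 -56.8] -60.8 (array([ 0.0192, -0.    , -0.0001]), np.float64(-58.66), np.float64(2.147862641569816))
```

View pics/w8.png

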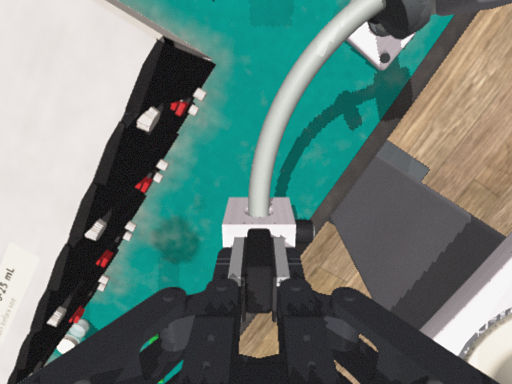

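View pics/s8c.png

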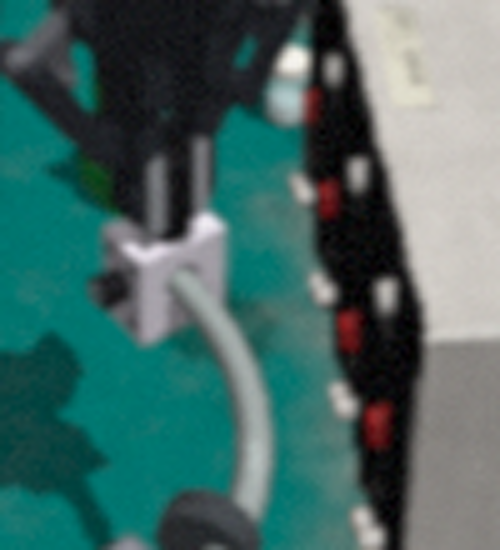

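```bash
cat > width.py <<'E'
from h import *
from scipy.ndimage import map_coordinates
def trace(img,st,start,end,zg=145,step=4,name="wrist",sm=1.0):
    """march along the rod in the picture from start pixel towards end; returns px centre, width px, 3D on zg, depth-based z"""
    im=cv2.GaussianBlur(cv2.imread(img),(0,0),sm)[...,2].astype(float)
    p=np.array(start,float);d=np.array(end,float)[:2]-p;d/=np.hypot(*d);out=[]
    t=np.arange(-22,22.01,.1)
    for i in range(120):
        for it in range(2):
            n=np.array([-d[1],d[0]])
            q=p[:,None]+n[:,None]*t
            # average along the rod over a few px
            pr=np.mean([map_coordinates(im,[q[1]+k*d[1],q[0]+k*d[0]],order=1,mode='nearest') for k in (-1,0,1)],0)
            c=len(t)//2;hi=np.median(pr[c-30:c+31]);
            if hi<110: return np.array(out)
            def edge(s):
                j=c
                lo=pr[c:c+s*180:s] if s>0 else pr[c:c-180:-1]
                lo=np.min(lo[40:]);th=(hi+lo)/2
                while 0<j<len(t)-1 and pr[j]>th:j+=s
                return t[j]
            a,b=edge(-1),edge(1)
            p=p+n*(a+b)/2
        out.append([*p,b-a,*d])
        if len(out)>3:
            v=p-np.array(out[-4][:2]);v/=np.hypot(*v);d=v
        p=p+d*step
        if not(5<p[0]<506 and 5<p[1]<378): break
    return np.array(out)
def z_from_width(o,st):
    c,Rm,cp=campose("wrist",st)
    res=[]
    for u,v,w,dx,dy in o:
        n=np.array([-dy,dx])*w/2
        _,r=ray("wrist",[[u,v],[u+n[0],v+n[1]],[u-n[0],v-n[1]]],st)
        r/=np.linalg.norm(r,axis=1)[:,None]
        ang=np.arccos(r[1]@r[2]); dist=6/np.sin(ang/2)
        P=cp+r[0]*dist
        Q=cp+r[0]*(145-cp[2])/r[0][2]
        res.append([*P,*Q[:2]])
    return np.array(res)
if __name__=="__main__":
    for f,pk,s,e in (("w8","w8.pkl",(259,200),(262,170)),("w2","w2.pkl",(253,231),(240,220)),("w3","w3.pkl",(324,298),(310,290)),("w6","w6.pkl",(261,140),(261,115))):
        st=pickle.load(open(pk,"rb"));o=trace(f"pics/{f}.png",st,s,e);r=z_from_width(o,st)
        print(f,len(o))
        for a,b in list(zip(o,r))[::2]: print(a[:3].round(1),"P",b[:3].round(1),"xy145",b[3:].round(1))
E
python3 width.py
```

```text
w8 57
[258.9 200.   14.3] P [457.9 -30.3  63.1] xy145 [474.5 -57.3]
[258.7 191.9  19.9] P [474.6 -57.1 131.3] xy145 [477.2 -61.3]
[259.5 184.   19.9] P [476.5 -61.3 129.7] xy145 [479.2 -65.6]
[260.5 176.   20.1] P [478.7 -65.9 130. ] xy145 [481.1 -69.8]
[261.8 168.1  20.4] P [480.7 -70.8 131.2] xy145 [482.8 -73.9]
[263.4 160.3  20.2] P [481.9 -74.7 127.9] xy145 [484.4 -78.1]
[265.1 152.5  20.8] P [484.  -79.9 131.8] xy145 [485.8 -82.3]
[267.4 144.8  20.6] P [484.9 -83.9 128.6] xy145 [487.  -86.4]
[269.7 137.1  20.7] P [486.1 -88.4 128.2] xy145 [488.1 -90.5]
[272.3 129.5  21. ] P [487.2 -93.  129.4] xy145 [489.  -94.6]
[275.1 122.   21.1] P [488.1 -97.4 129. ] xy145 [489.9 -98.7]
[278.3 114.7  21. ] P [ 488.5 -101.7  126.9] xy145 [ 490.5 -102.7]
[281.6 107.4  21.2] P [ 489.1 -106.1  127.4] xy145 [ 491.  -106.7]
[285.1 100.2  21.4] P [ 489.7 -110.5  127.9] xy145 [ 491.4 -110.6]
[288.9  93.2  21.4] P [ 489.8 -114.9  126.7] xy145 [ 491.6 -114.6]
[292.9  86.2  21.5] P [ 489.9 -119.2  126.4] xy145 [ 491.8 -118.4]
[297.   79.4  21.6] P [ 489.9 -123.5  126.1] xy145 [ 491.8 -122.3]
[301.4  72
[... 3543 characters left out ...]
 xy145 [472.9 -54.3]
[259.8  84.   21.7] P [474.7 -57.5 128. ] xy145 [474.9 -57.6]
[260.2  76.   21.8] P [476.7 -61.3 127.6] xy145 [476.7 -61. ]
[260.7  68.   21.9] P [478.6 -65.  127.1] xy145 [478.4 -64.4]
[261.4  60.   22.2] P [480.3 -68.7 128.4] xy145 [480.  -67.8]
[262.5  52.1  22.2] P [481.9 -72.5 127.2] xy145 [481.4 -71.2]
[263.5  44.2  22.6] P [483.4 -76.1 129.2] xy145 [482.8 -74.6]
[265.   36.3  22.6] P [484.8 -80.  128. ] xy145 [484. -78.]
[266.4  28.4  22.5] P [486.2 -83.9 126. ] xy145 [485.3 -81.4]
[268.3  20.6  22.6] P [487.3 -87.8 125.7] xy145 [486.2 -84.8]
[270.2  12.9  22.6] P [488.5 -91.8 124.4] xy145 [487.2 -88.2]
[272.4   5.2  22.8] P [489.4 -95.5 124.9] xy145 [488.  -91.6]
```

```bash
cat > path.py <<'E'
from width import *
from scipy.interpolate import UnivariateSpline
def build():
    st=pickle.load(open("w8.pkl","rb"));o=trace("pics/w8.png",st,(259,200),(262,170));r=z_from_width(o,st)[1:-12,3:]
    st=pickle.load(open("w6.pkl","rb"));o=trace("pics/w6.png",st,(261,140),(261,115));q=z_from_width(o,st)[:14,3:]
    q=q[q[:,1]>r[0,1]+3]
    st=pickle.load(open("w2.pkl","rb"));o=trace("pics/w2.png",st,(253,231),(240,220));e=z_from_width(o,st)[:,3:];e=e[e[:,1]<r[-1,1]-2]+[.6,0]
    P=np.vstack([[458.8,-31.1],q,r,e]);s=np.r_[0,np.cumsum(np.hypot(*np.diff(P,axis=0).T))]
    fx=UnivariateSpline(s,P[:,0],s=len(s)*.06,k=4);fy=UnivariateSpline(s,P[:,1],s=len(s)*.06,k=4)
    S=np.arange(0,s[-1],1.);X=np.c_[S,fx(S),fy(S),np.degrees(np.arctan2(fy.derivative()(S),fx.derivative()(S)))]
    np.save("path.npy",X);return X
if __name__=="__main__":
    X=build();print(len(X));print(X[::10].round(1))
E
python3 path.py
cat > nx.py <<'E'
from h import *
import sys
X=np.load("path.npy")
st=read_state();T=R.from_quat(st["ee_rot"]).as_matrix()
i=np.argmin(np.hypot(X[:,1]-st["position"][0],X[:,2]-st["position"][1]))
h=X[i,3];n=np.array([-np.sin(np.radians(h)),np.cos(np.radians(h))])
print(st["clock"],"pos",st["position"].round(2),"s",X[i,0],"lat",round(float(n@(st["position"][:2]-X[i,1:3])),2),"Fw",st["contact_force"].round(2),"Ft",(T.T@st["contact_force"]).round(2),"M",(T.T@st["wrist_torque"]).round(3),"q",R.from_quat(st["ee_rot"]).as_matrix()[2].round(4))
for a in sys.argv[1:]:
    s=float(a);j=int(s);print(a,totool([X[j,1],X[j,2],st["position"][2]],X[j,3],st))
E
python3 nx.py 16 20 24 28 32
```

```text
153
[[   0.   458.7  -31.3  -56.3]
 [  10.   464.2  -39.5  -57.1]
 [  20.   469.5  -47.9  -58.8]
 [  30.   474.5  -56.6  -61.4]
 [  40.   479.   -65.6  -64.6]
 [  50.   483.   -74.7  -68.5]
 [  60.   486.3  -84.1  -72.8]
 [  70.   488.9  -93.8  -77.4]
 [  80.   490.7 -103.6  -82.1]
 [  90.   491.6 -113.5  -86.9]
 [ 100.   491.8 -123.5  -91.5]
 [ 110.   491.1 -133.5  -95.9]
 [ 120.   489.7 -143.5  -99.9]
 [ 130.   487.7 -153.3 -103.5]
 [ 140.   485.1 -162.9 -106.6]
 [ 150.   482.1 -172.2 -109.2]]
11.2 pos [464.28 -40.35 185.53] s 11.0 lat -0.37 Fw [ 0.22 -0.22 -2.26] Ft [ 0.3  -0.08  2.26] M [-0.02   0.088  0.017] q [ 0.0013  0.0018 -1.    ]
16 (array([ 0.0052, -0.0005,  0.    ]), np.float64(-58.65), np.float64(-0.6409923041750858))
20 (array([ 0.0092, -0.0005,  0.    ]), np.float64(-58.65), np.float64(0.1614619086679454))
24 (array([ 0.0132, -0.0004,  0.    ]), np.float64(-58.65), np.float64(1.0943506328467265))
28 (array([ 0.0172, -0.0003,  0.    ]), np.float64(-58.65), np.float64(2.1498989515043263))
32 (array([ 0.0212, -0.0001,  0.    ]), np.float64(-58.65), np.float64(3.3206676123159866))
```

>>> jog_arm --pt "0.003 -0.0002 0 0" --pt "0.006 -0.0004 0 0" --pt "0.009 -0.0005 0 0.2"

```text
clock: 11.58
position: [469.1, -47.8, 185.1]
ee_rot: [0.871, -0.491, -0.0, 0.001]
contact_force: [-0.5, 1.6, -3.9]
gripper_width: 11.4
```

```bash
python3 nx.py 23 26 29 32
```

```text
11.575 pos [469.06 -47.83 185.13] s 20.0 lat -0.29 Fw [-0.46  1.58 -3.91] Ft [-1.6  -0.43  3.91] M [ 0.034 -0.549  0.037] q [ 5.0e-04  2.7e-03 -1.0e+00]
23 (array([ 0.0033, -0.0003,  0.    ]), np.float64(-58.88), np.float64(0.6181226838071439))
26 (array([ 0.0063, -0.0002,  0.    ]), np.float64(-58.88), np.float64(1.37605251878702))
29 (array([ 0.0093, -0.0001,  0.    ]), np.float64(-58.88), np.float64(2.2008652992957707))
32 (array([0.0123, 0.    , 0.    ]), np.float64(-58.88), np.float64(3.0894574769913845))
```

>>> jog_arm --pt "0 0 0.0005 0" --pt "0.0 0 0.001 0"

```text
clock: 11.82
position: [469.5, -47.9, 184.4]
ee_rot: [0.871, -0.491, 0.0, 0.001]
contact_force: [0.3, -0.3, -2.1]
gripper_width: 11.6
```

```bash
python3 nx.py 23 26 29 32
```

```text
11.825 pos [469.52 -47.95 184.45] s 20.0 lat 0.04 Fw [ 0.3  -0.33 -2.13] Ft [ 0.44 -0.09  2.13] M [ 0.012 -0.019  0.037] q [ 0.0012  0.0019 -1.    ]
23 (array([0.003 , 0.0001, 0.    ]), np.float64(-58.87), np.float64(0.6267785560951893))
26 (array([0.006 , 0.0001, 0.    ]), np.float64(-58.87), np.float64(1.3847083910750655))
29 (array([0.009 , 0.0002, 0.    ]), np.float64(-58.87), np.float64(2.209521171583816))
32 (array([0.012 , 0.0003, 0.    ]), np.float64(-58.87), np.float64(3.09811334927943))
```

>>> jog_arm --pt "0.002 0 0.0002 0.4" --pt "0.004 0.0001 0.0004 0.9" --pt "0.006 0.0001 0.0006 1.4"

```text
clock: 12.2
position: [472.8, -53.2, 184.0]
ee_rot: [0.865, -0.502, 0.0, 0.001]
contact_force: [-0.2, -1.0, -1.0]
gripper_width: 11.4
```

```bash
python3 nx.py 29 32 35 38
```

```text
12.2 pos [472.76 -53.23 183.97] s 26.0 lat 0.15 Fw [-0.24 -0.98 -0.97] Ft [0.73 0.69 0.97] M [ 0.024 -0.017 -0.01 ] q [ 0.0015  0.0015 -1.    ]
29 (array([0.0028, 0.0002, 0.    ]), np.float64(-60.3), np.float64(0.782163988089593))
32 (array([0.0058, 0.0002, 0.    ]), np.float64(-60.3), np.float64(1.6707561657852068))
35 (array([0.0088, 0.0004, 0.    ]), np.float64(-60.3), np.float64(2.6200514193655806))
38 (array([0.0118, 0.0005, 0.    ]), np.float64(-60.3), np.float64(3.6269607623821685))
```

>>> jog_arm --pt "0.002 0.0001 0.0001 0.5" --pt "0.004 0.0002 0.0003 1.0" --pt "0.006 0.0002 0.0005 1.7"

```text
clock: 12.58
position: [475.6, -58.7, 183.4]
ee_rot: [0.857, -0.515, 0.0, 0.001]
contact_force: [-0.5, 0.3, -0.4]
gripper_width: 11.1
```

```bash
python3 nx.py 35 38 41 44
```

```text
12.575 pos [475.59 -58.7  183.44] s 32.0 lat 0.0 Fw [-0.47  0.28 -0.36] Ft [-0.47  0.28  0.36] M [-0.011 -0.009 -0.003] q [ 0.0015  0.0016 -1.    ]
35 (array([0.0027, 0.    , 0.    ]), np.float64(-62.04), np.float64(0.8729527078538695))
38 (array([0.0057, 0.0001, 0.    ]), np.float64(-62.04), np.float64(1.8798620508704573))
41 (array([0.0087, 0.0002, 0.    ]), np.float64(-62.04), np.float64(2.9412493528055563))
44 (array([0.0117, 0.0004, 0.    ]), np.float64(-62.04), np.float64(4.053902450352268))
```

>>> jog_arm --pt "0.002 0.0 0.0 0.6" --pt "0.004 0.0001 0.0001 1.2" --pt "0.006 0.0001 0.0001 2.0"

```text
clock: 12.95
position: [478.4, -64.2, 183.4]
ee_rot: [0.848, -0.531, 0.0, 0.001]
contact_force: [-1.0, 0.0, -0.7]
gripper_width: 11.1
```

```bash
python3 nx.py 41 44 47
```

```text
12.95 pos [478.39 -64.18 183.36] s 38.0 lat 0.02 Fw [-0.95  0.02 -0.69] Ft [-0.44  0.85  0.69] M [-0.022  0.006 -0.035] q [ 0.0016  0.0015 -1.    ]
41 (array([0.0025, 0.    , 0.    ]), np.float64(-64.1), np.float64(0.8872674503450639))
44 (array([0.0055, 0.0001, 0.    ]), np.float64(-64.1), np.float64(1.9999205478917759))
47 (array([0.0085, 0.0002, 0.    ]), np.float64(-64.1), np.float64(3.1605281679225072))
```

>>> jog_arm --pt "0.002 0.0 0.0001 0.7" --pt "0.004 0.0001 0.0002 1.4" --pt "0.006 0.0001 0.0003 2.2"

```text
clock: 13.32
position: [480.9, -69.7, 183.0]
ee_rot: [0.837, -0.547, 0.0, 0.001]
contact_force: [-1.4, -0.7, -1.7]
gripper_width: 11.4
```

```bash
python3 nx.py 47 50 53
```

```text
13.325 pos [480.95 -69.74 183.02] s 45.0 lat 0.0 Fw [-1.43 -0.67 -1.66] Ft [0.04 1.57 1.66] M [ 0.018 -0.026  0.063] q [ 0.0016  0.0014 -1.    ]
47 (array([0.0024, 0.    , 0.    ]), np.float64(-66.35), np.float64(0.9041296155145915))
50 (array([0.0054, 0.0001, 0.    ]), np.float64(-66.35), np.float64(2.10926433972395))
53 (array([0.0084, 0.0002, 0.    ]), np.float64(-66.35), np.float64(3.3553718097073784))
```

>>> jog_arm --pt "0.0022 0.0 0.0001 0.8" --pt "0.0044 0.0001 0.0002 1.7" --pt "0.0066 0.0001 0.0003 2.6" --pt "0.0084 0.0002 0.0004 3.3"

```text
clock: 13.82
position: [484.1, -77.7, 182.6]
ee_rot: [0.821, -0.571, 0.0, 0.001]
contact_force: [-0.7, 0.4, -1.2]
gripper_width: 11.4
```

```bash
python3 nx.py 56 58 61 64
```

```text
13.825 pos [484.12 -77.67 182.61] s 53.0 lat -0.03 Fw [-0.74  0.42 -1.19] Ft [-0.66  0.55  1.19] M [-0.039 -0.056  0.025] q [ 0.0016  0.0015 -1.    ]
56 (array([0.0029, 0.    , 0.    ]), np.float64(-69.7), np.float64(1.290757019916498))
58 (array([0.0049, 0.0001, 0.    ]), np.float64(-69.7), np.float64(2.1651894553530724))
61 (array([0.0078, 0.0002, 0.    ]), np.float64(-69.7), np.float64(3.502190507454145))
64 (array([0.0108, 0.0004, 0.    ]), np.float64(-69.7), np.float64(4.866042263540464))
```

>>> jog_arm --pt "0.002 0.0 0.0001 0.9" --pt "0.004 0.0001 0.0002 1.8" --pt "0.006 0.0001 0.0003 2.7" --pt "0.008 0.0002 0.0003 3.6"

```text
clock: 14.32
position: [486.7, -85.3, 182.3]
ee_rot: [0.802, -0.597, 0.0, 0.001]
contact_force: [-0.0, 2.2, -1.2]
gripper_width: 10.9
```

```bash
python3 nx.py 64 67 70;  python3 - <<'E'
from h import *
st,im=snap("wrist","pics/w9.png");pickle.dump(st,open("w9.pkl","wb"))
E
```

```text
14.325 pos [486.71 -85.34 182.28] s 61.0 lat 0.0 Fw [-0.    2.17 -1.16] Ft [-2.08 -0.62  1.15] M [-0.106 -0.136  0.021] q [ 0.0016  0.0015 -1.    ]
64 (array([0.0027, 0.    , 0.    ]), np.float64(-73.37), np.float64(1.202025050891507))
67 (array([0.0057, 0.0001, 0.    ]), np.float64(-73.37), np.float64(2.588623289679333))
70 (array([0.0087, 0.0003, 0.    ]), np.float64(-73.37), np.float64(3.993792075072008))
```

View pics/w9.png

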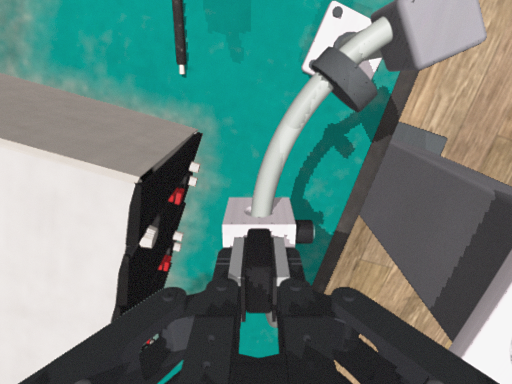

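```bash
python3 - <<'E'
from width import *
X=np.load("path.npy")
st=pickle.load(open("w9.pkl","rb"));o=trace("pics/w9.png",st,(263,200),(266,180));
for z in (142,145):
  P=onz("wrist",o[:,:2],z,st)
  print(z)
  for a,p in list(zip(o,P))[::3]:
    i=np.argmin(np.hypot(X[:,1]-p[0],X[:,2]-p[1]));h=np.radians(X[i,3]);n=[-np.sin(h),np.cos(h)]
    print(a[:3].round(1),p.round(1),"s",X[i,0],"lat",round(float(n@(p[:2]-X[i,1:3])),2))
crop("pics/w9.png",250,20,410,140,5,"pics/w9c.png")
E
```

```text
142
[261.7 199.8  16. ] [ 490.9 -104.9  142. ] s 81.0 lat 0.02
[264.6 188.1  20. ] [ 491.3 -112.   142. ] s 88.0 lat -0.25
[267.8 176.5  20.4] [ 491.6 -118.9  142. ] s 95.0 lat -0.21
[271.8 165.2  20.8] [ 491.4 -125.6  142. ] s 102.0 lat -0.29
[276.3 154.1  21.2] [ 490.9 -132.2  142. ] s 109.0 lat -0.31
[281.2 143.1  21.3] [ 490.2 -138.6  142. ] s 115.0 lat -0.26
[286.6 132.4  21.5] [ 489.3 -144.8  142. ] s 121.0 lat -0.21
[292.6 122.   21.8] [ 487.9 -150.8  142. ] s 128.0 lat -0.32
[299.1 111.9  22.2] [ 486.4 -156.7  142. ] s 134.0 lat -0.46
[306.  102.1  22.3] [ 484.6 -162.3  142. ] s 140.0 lat -0.67
[313.3  92.5  22.6] [ 482.6 -167.9  142. ] s 146.0 lat -0.89
[321.3  83.6  21.4] [ 480.2 -173.1  142. ] s 152.0 lat -1.49
145
[261.7 199.8  16. ] [ 491.2 -106.   145. ] s 82.0 lat 0.24
[264.6 188.1  20. ] [ 491.7 -113.   145. ] s 89.0 lat 0.05
[267.8 176.5  20.4] [ 492.  -119.7  145. ] s 96.0 lat 0.13
[271.8 165.2  20.8] [ 491.8 -126.3  145. ] s 103.0 lat 0.1
[276.3 154.1  21.2] [ 491.3 -132.8  145. ] s 109.0 lat 0.11
[281.2 143.1  21.3] [ 490.6 -139.1  145. ] s 116.0 lat 0.18
[286.6 132.4  21.5] [ 489.7 -145.2  145. ] s 122.0 lat 0.24
[292.6 122.   21.8] [ 488.4 -151.1  145. ] s 128.0 lat 0.15
[299.1 111.9  22.2] [ 486.8 -156.8  145. ] s 134.0 lat 0.01
[306.  102.1  22.3] [ 485.  -162.4  145. ] s 140.0 lat -0.19
[313.3  92.5  22.6] [ 483.1 -167.8  145. ] s 145.0 lat -0.41
[321.3  83.6  21.4] [ 480.7 -173.   145. ] s 151.0 lat -1.01
```

View pics/w9c.png

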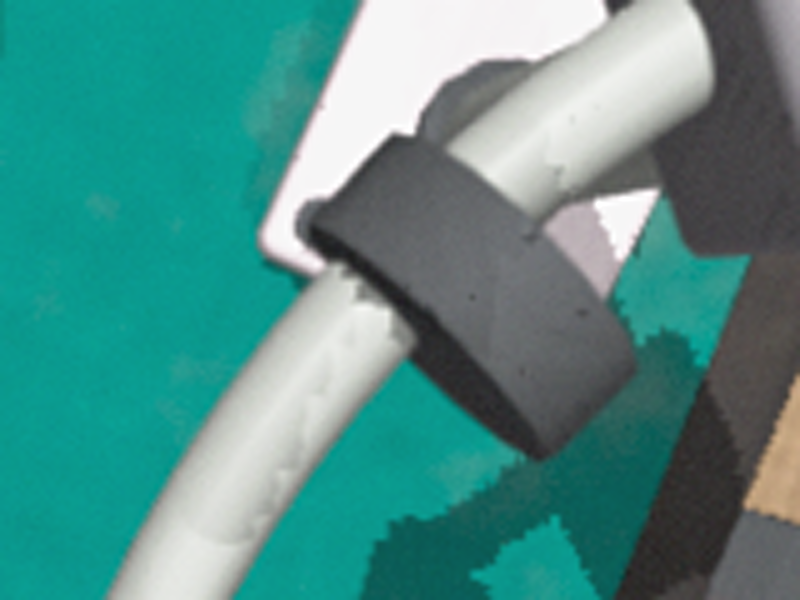

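```bash
python3 - <<'E'
from h import *
X=np.load("path.npy")
st=pickle.load(open("w9.pkl","rb"))
P=onz("wrist",[[250+311/5-.4,20+234/5-.4],[250+541/5-.4,20+456/5-.4]],142,st)
print(P.round(1),np.linalg.norm(P[0]-P[1]))
t=P[1]-P[0];print("face normal heading",np.degrees(np.arctan2(t[1],t[0]))+90-180,np.degrees(np.arctan2(t[1],t[0])))
print(P.mean(0))
for z in(142,148): 
  q=onz("wrist",[[250+375/5-.4,20+300/5-.4]],z,st);print(q)
  i=np.argmin(np.hypot(X[:,1]-q[0,0],X[:,2]-q[0,1]));print(X[i])
E
python3 nx.py 64 68 70
```

```text
[[ 487.5 -179.5  142. ]
 [ 457.5 -166.   142. ]] 32.84261183323269
face normal heading 65.85084979125537 155.85084979125537
[ 472.48455686 -172.74526614  142.        ]
[[ 479.25429655 -175.43057514  142.        ]]
[ 152.          481.44455918 -173.99767079 -109.68789975]
[[ 480.40303291 -175.076588    148.        ]]
[ 152.          481.44455918 -173.99767079 -109.68789975]
14.375 pos [486.73 -85.51 182.29] s 61.0 lat -0.03 Fw [-0.48 -0.72 -1.02] Ft [0.56 0.66 1.02] M [-0.119  0.021  0.029] q [ 0.0017  0.0016 -1.    ]
64 (array([ 0.0026, -0.    ,  0.    ]), np.float64(-73.39), np.float64(1.1809029334785919))
68 (array([0.0065, 0.0001, 0.    ]), np.float64(-73.39), np.float64(3.034035158006276))
70 (array([0.0085, 0.0003, 0.    ]), np.float64(-73.39), np.float64(3.9726699576590647))
```

```bash
python3 - <<'E'
from width import *
from scipy.interpolate import UnivariateSpline
X=np.load("path.npy")
st=pickle.load(open("w9.pkl","rb"));o=trace("pics/w9.png",st,(263,200),(266,180))[2:34]
r=onz("wrist",o[:,:2],142.5,st)[:,:2]
q=X[:78:2,1:3]
P=np.vstack([q,r]);s=np.r_[0,np.cumsum(np.hypot(*np.diff(P,axis=0).T))]
f=[UnivariateSpline(s,P[:,k],s=len(s)*.04,k=4) for k in(0,1)]
S=np.arange(0,s[-1]);Y=np.c_[S,f[0](S),f[1](S),np.degrees(np.arctan2(f[1].derivative()(S),f[0].derivative()(S)))]
np.save("path.npy",Y);print(Y[55::8].round(1))
E
python3 nx.py 64 67 70
```

```text
[[  55.   484.8  -79.6  -70.9]
 [  63.   487.2  -87.2  -74.4]
 [  71.   489.1  -94.9  -78. ]
 [  79.   490.5 -102.8  -81.8]
 [  87.   491.4 -110.7  -85.5]
 [  95.   491.7 -118.7  -89.3]
 [ 103.   491.5 -126.7  -93. ]
 [ 111.   490.9 -134.7  -96.7]
 [ 119.   489.7 -142.7 -100.2]
 [ 127.   488.  -150.5 -103.6]
 [ 135.   485.9 -158.3 -106.8]
 [ 143.   483.4 -165.8 -110. ]
 [ 151.   480.6 -173.1 -113. ]]
14.375 pos [486.73 -85.51 182.29] s 61.0 lat 0.05 Fw [-0.48 -0.72 -1.02] Ft [0.56 0.66 1.02] M [-0.119  0.021  0.029] q [ 0.0017  0.0016 -1.    ]
64 (array([0.0027, 0.0001, 0.    ]), np.float64(-73.39), np.float64(1.4217193299453186))
67 (array([0.0057, 0.0002, 0.    ]), np.float64(-73.39), np.float64(2.7802025759254434))
70 (array([0.0087, 0.0004, 0.    ]), np.float64(-73.39), np.float64(4.156613516199968))
```

>>> jog_arm --pt "0.002 0.0001 0.0001 1.0" --pt "0.004 0.0002 0.0001 2.0" --pt "0.006 0.0002 0.0002 2.9" --pt "0.008 0.0003 0.0002 3.8"

```text
clock: 14.88
position: [488.7, -93.4, 182.0]
ee_rot: [0.781, -0.624, 0.0, 0.001]
contact_force: [0.1, -0.2, -1.7]
gripper_width: 11.1
```

```bash
python3 nx.py 72 75 78
```

```text
14.875 pos [488.72 -93.37 182.04] s 69.0 lat 0.0 Fw [ 0.05 -0.16 -1.73] Ft [ 0.16 -0.02  1.73] M [-0.064 -0.064 -0.001] q [ 0.0018  0.0016 -1.    ]
72 (array([0.0026, 0.    , 0.    ]), np.float64(-77.25), np.float64(1.2205642903194018))
75 (array([0.0056, 0.0001, 0.    ]), np.float64(-77.25), np.float64(2.6201120178429846))
78 (array([0.0086, 0.0003, 0.    ]), np.float64(-77.25), np.float64(4.029539867255835))
```

>>> jog_arm --pt "0.002 0.0 0.0001 1.0" --pt "0.004 0.0001 0.0001 2.0" --pt "0.006 0.0001 0.0002 2.9" --pt "0.008 0.0002 0.0002 3.8"

```text
clock: 15.38
position: [490.3, -101.3, 181.8]
ee_rot: [0.76, -0.65, 0.0, 0.001]
contact_force: [0.4, 1.0, -2.1]
gripper_width: 11.1
```

```bash
python3 nx.py 80 83 86
```

```text
15.375 pos [ 490.31 -101.35  181.84] s 78.0 lat 0.06 Fw [ 0.36  0.98 -2.13] Ft [-0.92 -0.51  2.12] M [-0.077 -0.063  0.007] q [ 0.0019  0.0015 -1.    ]
80 (array([0.0024, 0.0001, 0.    ]), np.float64(-81.11), np.float64(1.113187921940181))
83 (array([0.0054, 0.0002, 0.    ]), np.float64(-81.11), np.float64(2.532592312031568))
86 (array([0.0084, 0.0003, 0.    ]), np.float64(-81.11), np.float64(3.954227232571469))
```

>>> jog_arm --pt "0.002 0.0001 0.0001 1.0" --pt "0.004 0.0001 0.0002 2.0" --pt "0.006 0.0002 0.0003 2.9" --pt "0.008 0.0003 0.0003 3.8"

```text
clock: 15.88
position: [491.3, -109.4, 181.6]
ee_rot: [0.737, -0.675, 0.0, 0.001]
contact_force: [-1.4, 0.8, -1.6]
gripper_width: 11.1
```

```bash
python3 nx.py 88 91 94
```

```text
15.875 pos [ 491.31 -109.45  181.6 ] s 86.0 lat 0.06 Fw [-1.41  0.76 -1.58] Ft [-0.88  1.33  1.58] M [-0.023 -0.02  -0.033] q [ 0.002   0.0013 -1.    ]
88 (array([0.0023, 0.0001, 0.    ]), np.float64(-84.97), np.float64(1.0414369733539388))
91 (array([0.0053, 0.0002, 0.    ]), np.float64(-84.97), np.float64(2.4608933521176937))
94 (array([0.0083, 0.0003, 0.    ]), np.float64(-84.97), np.float64(3.8757307774235983))
```

>>> jog_arm --pt "0.002 0.0001 0.0001 1.0" --pt "0.004 0.0001 0.0001 2.0" --pt "0.006 0.0002 0.0002 2.9" --pt "0.008 0.0003 0.0002 3.8"

```text
clock: 16.38
position: [491.7, -117.6, 181.4]
ee_rot: [0.714, -0.7, 0.0, 0.001]
contact_force: [-0.1, -0.1, -1.0]
gripper_width: 10.9
```

```bash
python3 nx.py 96 99 102
```

```text
16.375 pos [ 491.73 -117.59  181.39] s 94.0 lat 0.04 Fw [-0.14 -0.08 -0.99] Ft [0.08 0.14 0.99] M [-0.011 -0.022  0.013] q [ 0.0021  0.0012 -1.    ]
96 (array([0.0021, 0.0001, 0.    ]), np.float64(-88.83), np.float64(0.9549977476865479))
99 (array([0.0051, 0.0001, 0.    ]), np.float64(-88.83), np.float64(2.3571323267100865))
102 (array([0.0081, 0.0003, 0.    ]), np.float64(-88.83), np.float64(3.7489333035067602))
```

>>> jog_arm --pt "0.002 0.0001 0.0 1.0" --pt "0.004 0.0001 0.0001 2.0" --pt "0.006 0.0002 0.0001 2.9" --pt "0.008 0.0003 0.0001 3.8"

```text
clock: 16.88
position: [491.6, -125.7, 181.3]
ee_rot: [-0.69, 0.723, -0.0, -0.001]
contact_force: [0.4, 0.1, -2.0]
gripper_width: 11.4
```

```bash
python3 nx.py 104 107 110
```

```text
16.875 pos [ 491.59 -125.71  181.33] s 102.0 lat -0.0 Fw [ 0.37  0.11 -2.03] Ft [-0.13 -0.36  2.03] M [ 0.014  0.02  -0.02 ] q [ 0.0022  0.001  -1.    ]
104 (array([0.002, 0.   , 0.   ]), np.float64(-92.69), np.float64(0.8121649363724259))
107 (array([0.005 , 0.0001, 0.    ]), np.float64(-92.69), np.float64(2.1828391444848876))
110 (array([0.008 , 0.0002, 0.    ]), np.float64(-92.69), np.float64(3.5388222678535897))
```

>>> jog_arm --pt "0.002 0.0 0.0 0.9" --pt "0.004 0.0001 0.0001 1.8" --pt "0.006 0.0001 0.0001 2.7" --pt "0.008 0.0002 0.0001 3.5"

```text
clock: 17.38
position: [491.0, -133.8, 181.2]
ee_rot: [-0.668, 0.745, -0.0, -0.001]
contact_force: [0.1, -0.1, -1.6]
gripper_width: 11.1
```

```bash
python3 nx.py 112 115 118; python3 - <<'E'
from h import *
st,im=snap("wrist","pics/w10.png");pickle.dump(st,open("w10.pkl","wb"))
crop("pics/w10.png",210,120,340,240,5,"pics/w10c.png")
st,im=snap("side","pics/s10.png");crop("pics/s10.png",230,210,340,330,5,"pics/s10c.png")
E
```

```text
17.375 pos [ 491.02 -133.83  181.23] s 110.0 lat 0.05 Fw [ 0.05 -0.1  -1.62] Ft [ 0.09 -0.06  1.62] M [ 0.008 -0.087  0.017] q [ 2.2e-03  8.0e-04 -1.0e+00]
112 (array([0.0019, 0.0001, 0.    ]), np.float64(-96.24), np.float64(0.8773197652625413))
115 (array([0.0049, 0.0001, 0.    ]), np.float64(-96.24), np.float64(2.206119475434889))
118 (array([0.0079, 0.0003, 0.    ]), np.float64(-96.24), np.float64(3.517327340791553))
```

View pics/w10c.png

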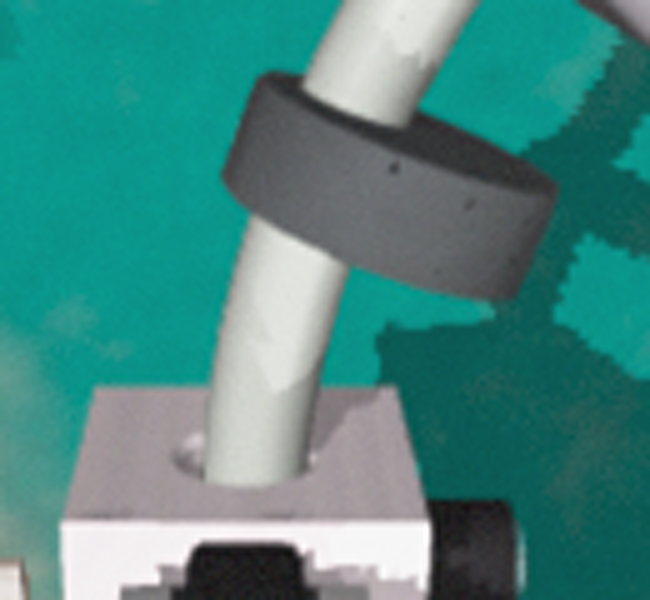

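View pics/s10c.png

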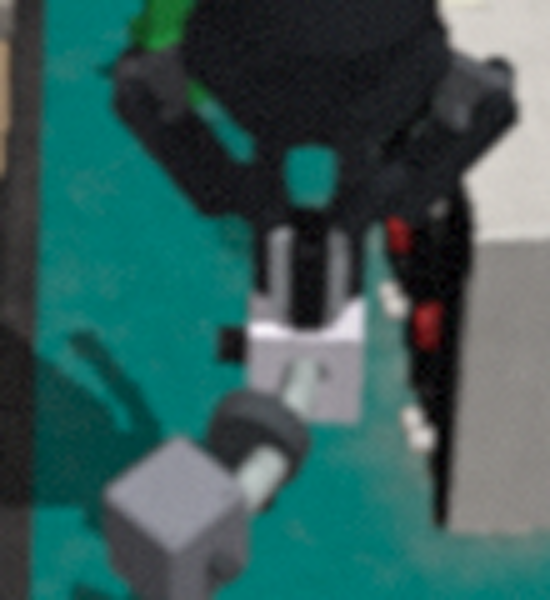

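```bash
python3 - <<'E'
from h import *
st=pickle.load(open("w10.pkl","rb"));T=R.from_quat(st["ee_rot"]).as_matrix()
for z in (139,143):
  P=onz("wrist",[[210+222/5-.4,120+178/5-.4],[210+512/5-.4,120+300/5-.4]],z,st)
  L=(P-st["position"])@T
  t=P[1]-P[0];print(z,L.round(1),np.linalg.norm(t),np.degrees(np.arctan2(t[1],t[0]))-270, "mid",L.mean(0), "face x at y=0", L[0,0]+(0-L[0,1])/(L[1,1]-L[0,1])*(L[1,0]-L[0,0]))
print(st["position"][2]-40.6)
from width import *
o=trace("pics/w10.png",st,(265,190),(268,178),sm=.8)
for a in o[:10:2]: print(a.round(2),((onz("wrist",[a[:2]],141,st)-st["position"])@T).round(2))
E
```

```text
139 [[45.  -2.7 42.3]
 [31.1 29.6 42.3]] 35.07198193695724 -119.55711391495774 mid [38.02087258 13.44873287 42.32965887] face x at y=0 43.816311198658006
143 [[45.9 -2.6 38.3]
 [32.3 28.8 38.3]] 34.237024509650034 -119.55711391495771 mid [39.11803067 13.12537352 38.33183365] face x at y=0 44.774124630209684
140.63287830433842
[ 2.6325e+02  1.8956e+02  2.0200e+01  2.4000e-01 -9.7000e-01] [[25.94  2.41 40.29]]
[ 2.6534e+02  1.8184e+02  2.0600e+01  2.4000e-01 -9.7000e-01] [[30.44  3.54 40.3 ]]
[ 2.6742e+02  1.7412e+02  2.0800e+01  2.5000e-01 -9.7000e-01] [[34.87  4.65 40.32]]
[ 2.6396e+02  1.6504e+02  1.0200e+01  2.4000e-01 -9.7000e-01] [[39.98  2.73 40.32]]
```

>>> jog_arm --pt "0.002 0.0002 0.0 0.9" --pt "0.004 0.0003 0.0 1.9" --pt "0.006 0.0004 0.0 2.8" --pt "0.008 0.0005 0.0 3.7"

```text
clock: 17.98
position: [489.6, -141.9, 181.3]
ee_rot: [-0.643, 0.766, -0.0, -0.001]
contact_force: [0.2, 0.4, -1.2]
gripper_width: 11.5
```

```bash
python3 nx.py 120 123 126
```

```text
17.975 pos [ 489.61 -141.92  181.25] s 118.0 lat -0.21 Fw [ 0.2   0.43 -1.22] Ft [-0.46 -0.12  1.22] M [-0.011  0.021  0.002] q [ 2.3e-03  7.0e-04 -1.0e+00]
120 (array([ 0.0017, -0.0002,  0.    ]), np.float64(-99.98), np.float64(0.6442048008943857))
123 (array([ 0.0048, -0.0001,  0.    ]), np.float64(-99.98), np.float64(1.924614850260582))
126 (array([0.0078, 0.    , 0.    ]), np.float64(-99.98), np.float64(3.185987365944726))
```

>>> jog_arm --pt "0.002 0.0 0.0 0.9" --pt "0.004 0.0 0.0 1.8" --pt "0.006 0.0001 0.0 2.6" --pt "0.008 0.0001 0.0 3.3"

```text
clock: 18.48
position: [488.1, -149.9, 181.3]
ee_rot: [-0.62, 0.784, -0.0, -0.001]
contact_force: [-0.0, -0.2, -1.0]
gripper_width: 11.2
```

```bash
python3 nx.py 128 130 132 134; python3 - <<'E'
from h import *
st,im=snap("wrist","pics/w11.png");pickle.dump(st,open("w11.pkl","wb"))
crop("pics/w11.png",210,120,340,240,5,"pics/w11c.png")
E
```

```text
18.475 pos [ 488.06 -149.92  181.27] s 126.0 lat -0.11 Fw [-0.03 -0.24 -1.  ] Ft [ 0.24 -0.03  1.  ] M [ 0.002 -0.03  -0.008] q [ 2.4e-03  6.0e-04 -1.0e+00]
128 (array([ 0.0016, -0.0001,  0.    ]), np.float64(-103.33), np.float64(0.6702066421437394))
130 (array([ 0.0036, -0.0001,  0.    ]), np.float64(-103.33), np.float64(1.4918995853055321))
132 (array([0.0056, 0.    , 0.    ]), np.float64(-103.33), np.float64(2.305075244297825))
134 (array([0.0076, 0.0001, 0.    ]), np.float64(-103.33), np.float64(3.109803014266788))
```

View pics/w11c.png

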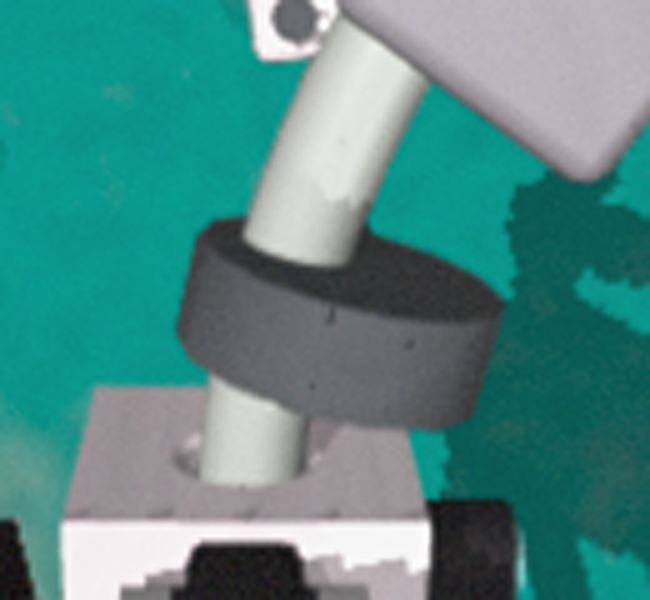

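>>> jog_arm --pt "0.002 0.0 0.0 0.9" --pt "0.004 0.0 0.0 1.7" --pt "0.006 0.0001 0.0 2.5" --pt "0.007 0.0002 0.0 3.0"

```text
clock: 19.02
position: [486.2, -157.0, 181.3]
ee_rot: [-0.599, 0.801, -0.001, -0.001]
contact_force: [-1.7, -0.2, -1.6]
gripper_width: 11.4
```

```bash
python3 nx.py 134 136 138 140; python3 - <<'E'
from h import *
st,im=snap("wrist","pics/w12.png");pickle.dump(st,open("w12.pkl","wb"))
crop("pics/w12.png",210,120,340,240,5,"pics/w12c.png")
E
```

```text
19.025 pos [ 486.18 -156.96  181.28] s 134.0 lat -0.12 Fw [-1.68 -0.24 -1.64] Ft [0.7  1.54 1.64] M [ 0.012 -0.032  0.005] q [ 2.5e-03  5.0e-04 -1.0e+00]
134 (array([ 0.0003, -0.0001,  0.    ]), np.float64(-106.39), np.float64(0.043550284899424696))
136 (array([ 0.0023, -0.0001,  0.    ]), np.float64(-106.39), np.float64(0.8399363112284561))
138 (array([ 0.0043, -0.0001,  0.    ]), np.float64(-106.39), np.float64(1.6281232655993847))
140 (array([0.0063, 0.    , 0.    ]), np.float64(-106.39), np.float64(2.4082902661178878))
```

View pics/w12c.png

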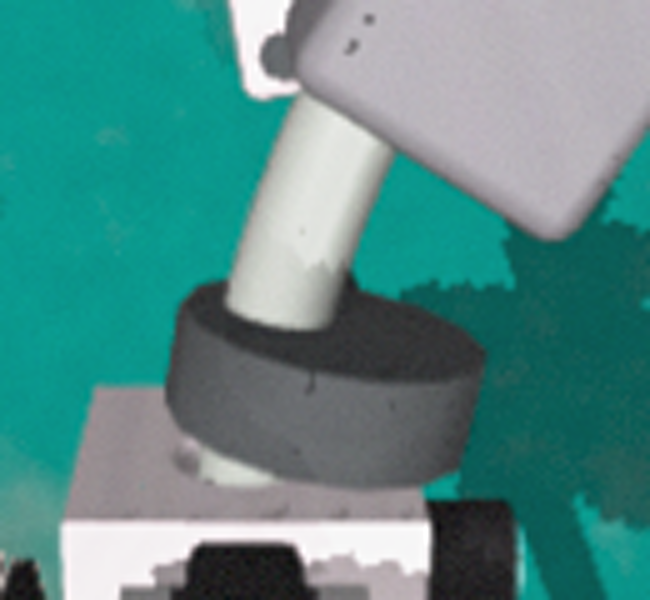

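>>> jog_arm --pt "0.001 0.0 0.0 0.4" --pt "0.002 0.0 0.0 0.8"

```text
clock: 19.32
position: [485.6, -158.9, 181.3]
ee_rot: [-0.593, 0.805, -0.001, -0.001]
contact_force: [-0.5, 0.5, -2.2]
gripper_width: 11.2
```

>>> jog_arm --pt "0.0005 0.0 0.0 0.2" --pt "0.001 0.0 0.0 0.4"

```text
clock: 19.58
position: [485.3, -159.9, 181.3]
ee_rot: [-0.59, 0.807, -0.001, -0.001]
contact_force: [0.6, 0.1, -1.7]
gripper_width: 11.3
```

```bash
python3 nx.py 138 140
```

```text
19.575 pos [ 485.29 -159.91  181.31] s 137.0 lat -0.12 Fw [ 0.64  0.12 -1.65] Ft [-0.31 -0.57  1.65] M [-0.019  0.003  0.006] q [ 2.4e-03  4.0e-04 -1.0e+00]
138 (array([ 0.0012, -0.0001,  0.    ]), np.float64(-107.64), np.float64(0.3829372812270435))
140 (array([ 0.0032, -0.0001,  0.    ]), np.float64(-107.64), np.float64(1.1631042817455466))
```

>>> jog_arm --pt "0.0005 0.0 0.0 0.2" --pt "0.001 0.0 0.0 0.4"

```text
clock: 19.82
position: [485.1, -160.8, 181.3]
ee_rot: [-0.587, 0.809, -0.001, -0.001]
contact_force: [1.4, 2.8, -2.2]
gripper_width: 11.2
```

```bash
python3 nx.py 138 140
```

```text
19.825 pos [ 485.05 -160.78  181.32] s 138.0 lat -0.08 Fw [ 1.42  2.79 -2.22] Ft [-3.1  -0.49  2.21] M [-0.076 -0.459  0.034] q [ 2.2e-03  3.0e-04 -1.0e+00]
138 (array([ 0.0003, -0.0001,  0.    ]), np.float64(-108.06), np.float64(-0.04054856141988239))
140 (array([ 0.0023, -0.0001,  0.    ]), np.float64(-108.06), np.float64(0.7396184390986491))
```

>>> jog_arm --pt "0.0004 0.0 0.0 0.0" --pt "0.0004 0.0 0.0 0.0"

```text
clock: 20.08
position: [485.0, -160.9, 181.3]
ee_rot: [-0.587, 0.809, -0.0, -0.001]
contact_force: [0.8, 2.4, -1.3]
gripper_width: 11.3
```

```bash
python3 nx.py 138 140
```

```text
20.075 pos [ 485.01 -160.86  181.3 ] s 138.0 lat -0.1 Fw [ 0.81  2.4  -1.29] Ft [-2.53 -0.03  1.28] M [-0.19  -0.728  0.015] q [ 1.6e-03  2.0e-04 -1.0e+00]
138 (array([ 0.0002, -0.0001,  0.    ]), np.float64(-108.07), np.float64(-0.04572125742092226))
140 (array([ 0.0022, -0.0001,  0.    ]), np.float64(-108.07), np.float64(0.7344457430975808))
```

>>> jog_arm --pt "0.0007 0.0 0.0 0.0" --pt "0.0008 0.0 0.0 0.0"

```text
clock: 20.32
position: [485.0, -161.1, 181.3]
ee_rot: [-0.587, 0.809, -0.0, -0.0]
contact_force: [0.7, 5.5, -1.1]
gripper_width: 11.3
```

```bash
python3 nx.py
```

```text
20.325 pos [ 484.96 -161.08  181.32] s 138.0 lat -0.08 Fw [ 0.67  5.52 -1.1 ] Ft [-5.46  1.07  1.09] M [-0.413 -1.666  0.097] q [ 5.e-04 -1.e-04 -1.e+00]
```

>>> jog_arm --pt "0.0009 0.0 0.0 0.0" --pt "0.0009 0.0 0.0 0.0" --pt "0.0009 0.0 0.0 0.0"

```text
clock: 20.7
position: [485.0, -161.2, 181.3]
ee_rot: [-0.587, 0.81, 0.0, 0.001]
contact_force: [0.7, 6.5, 0.3]
gripper_width: 11.0
```

```bash
python3 nx.py; python3 - <<'E'
from h import *
st,im=snap("wrist","pics/w13.png");pickle.dump(st,open("w13.pkl","wb"))
crop("pics/w13.png",210,120,340,240,5,"pics/w13c.png")
E
python3 nx.py
```

```text
20.7 pos [ 484.96 -161.18  181.34] s 138.0 lat -0.05 Fw [0.65 6.48 0.27] Ft [-6.36  1.39 -0.27] M [-0.466 -1.883  0.118] q [-1.e-03 -5.e-04 -1.e+00]
20.75 pos [ 484.96 -161.18  181.34] s 138.0 lat -0.04 Fw [ 0.52  5.91 -0.76] Ft [-5.78  1.34  0.77] M [-0.484 -1.872  0.157] q [-1.e-03 -5.e-04 -1.e+00]
```

View pics/w13c.png

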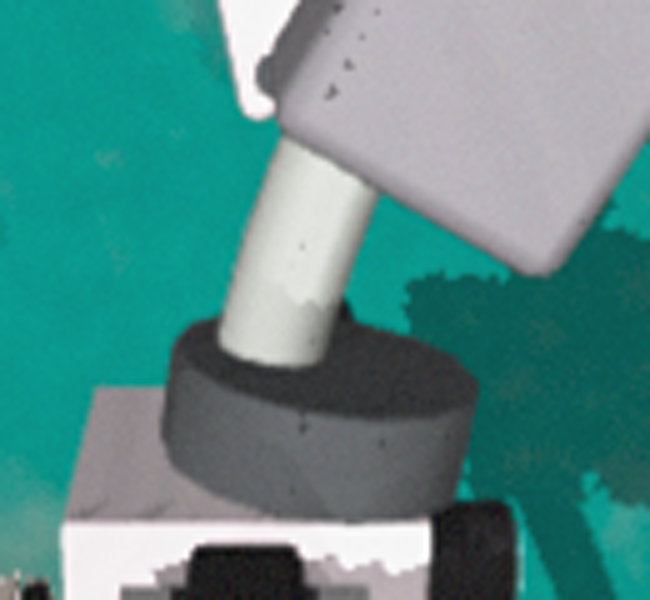

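>>> jog_arm --pt "0.001 0.0 0.0 0.0" --pt "0.0011 0.0 0.0 0.0" --pt "0.0011 0.0 0.0 0.0"

```text
clock: 21.12
position: [484.9, -161.3, 181.4]
ee_rot: [-0.587, 0.81, 0.0, 0.001]
contact_force: [0.8, 7.4, 0.8]
gripper_width: 11.4
```

```bash
python3 nx.py
```

```text
21.125 pos [ 484.94 -161.3   181.37] s 138.0 lat -0.03 Fw [0.81 7.38 0.78] Ft [-7.27  1.53 -0.76] M [-0.523 -2.077  0.128] q [-2.8e-03 -9.0e-04 -1.0e+00]
```

>>> jog_arm --pt "0.0 0.0 0.0003 0.0" --pt "0.0 0.0 0.0006 0.0" --pt "0.0 0.0 0.0006 0.0"

```text
clock: 21.5
position: [485.2, -161.3, 180.9]
ee_rot: [-0.587, 0.81, 0.0, 0.002]
contact_force: [0.4, 4.4, -0.2]
gripper_width: 11.4
```

```bash
python3 nx.py
```

```text
21.5 pos [ 485.22 -161.26  180.93] s 138.0 lat 0.22 Fw [ 0.36  4.41 -0.17] Ft [-4.3   1.03  0.18] M [-0.202 -1.218  0.073] q [-0.0031 -0.0016 -1.    ]
```

>>> jog_arm --pt "-0.0002 0.0 0.0003 0.0" --pt "-0.0003 0.0 0.0005 0.0" --pt "-0.0003 0.0 0.0005 0.0"

```text
clock: 21.88
position: [485.4, -161.2, 180.5]
ee_rot: [-0.587, 0.81, 0.0, 0.002]
contact_force: [0.9, 1.7, -0.6]
gripper_width: 10.7
```

```bash
python3 nx.py
```

```text
21.875 pos [ 485.41 -161.21  180.46] s 138.0 lat 0.39 Fw [ 0.89  1.74 -0.64] Ft [-1.93 -0.31  0.65] M [ 0.079 -0.621  0.036] q [-0.0027 -0.0019 -1.    ]
```

>>> jog_arm --pt "0 0.0002 0.0003 0.0" --pt "0 0.0003 0.0006 0.0" --pt "0 0.0003 0.0006 0.0"

```text
clock: 22.25
position: [485.3, -161.2, 180.0]
ee_rot: [-0.587, 0.81, -0.0, 0.002]
contact_force: [1.7, 2.2, -0.3]
gripper_width: 11.0
```

```bash
python3 nx.py
```

```text
22.25 pos [ 485.33 -161.19  179.96] s 138.0 lat 0.3 Fw [ 1.7   2.15 -0.3 ] Ft [-2.57 -0.95  0.31] M [ 0.174 -0.655 -0.042] q [-0.0027 -0.0025 -1.    ]
```

>>> jog_arm --pt "0 0.0002 0.0003 0.0" --pt "0 0.0003 0.0006 0.0" --pt "0 0.0003 0.0006 0.0"

```text
clock: 22.62
position: [485.2, -161.1, 179.4]
ee_rot: [-0.587, 0.81, -0.0, 0.002]
contact_force: [1.2, 2.1, 0.5]
gripper_width: 11.2
```

```bash
python3 nx.py
```

```text
22.625 pos [ 485.17 -161.09  179.44] s 138.0 lat 0.12 Fw [1.19 2.09 0.48] Ft [-2.36 -0.49 -0.47] M [ 0.19  -0.706  0.048] q [-0.0027 -0.0027 -1.    ]
```

>>> jog_arm --pt "0 0 0 0" --pt "0 0 0 0" --pt "0 0 0 0" --hand -0.5

```text
clock: 23.0
position: [484.9, -161.3, 179.3]
ee_rot: [-0.587, 0.81, -0.0, 0.002]
contact_force: [-0.8, 0.1, 0.4]
gripper_width: 21.3
```

```bash
python3 nx.py; python3 - <<'E'
from h import *
st,im=snap("wrist","pics/w14.png")
crop("pics/w14.png",160,120,340,270,4,"pics/w14c.png")
E
```

```text
23.0 pos [ 484.87 -161.31  179.34] s 138.0 lat -0.09 Fw [-0.8   0.06  0.37] Ft [ 0.19  0.77 -0.38] M [ 0.027 -0.001 -0.058] q [-0.0023 -0.0022 -1.    ]
```

View pics/w14c.png

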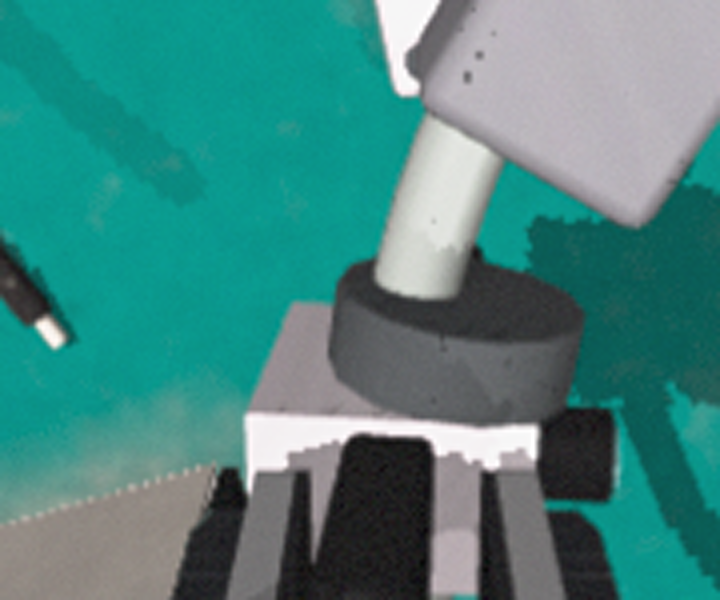

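>>> jog_arm --pt "0 0 0 0" --pt "0 0 0 0" --pt "0 0 0 0" --pt "0 0 0 0" --hand -0.2

```text
clock: 23.55
position: [484.9, -161.3, 179.4]
ee_rot: [-0.587, 0.81, -0.0, 0.002]
contact_force: [-0.0, 0.5, -1.1]
gripper_width: 34.1
```

```bash
python3 nx.py; python3 - <<'E'
from h import *
st,im=snap("wrist","pics/w15.png")
crop("pics/w15.png",160,120,340,270,4,"pics/w15c.png")
st,im=snap("side","pics/s15.png");crop("pics/s15.png",230,210,340,330,5,"pics/s15c.png")
E
```

```text
23.55 pos [ 484.94 -161.27  179.38] s 138.0 lat -0.04 Fw [-0.03  0.48 -1.13] Ft [-0.44  0.18  1.13] M [-0.024 -0.018  0.01 ] q [-0.0024 -0.0023 -1.    ]
```

View pics/w15c.png

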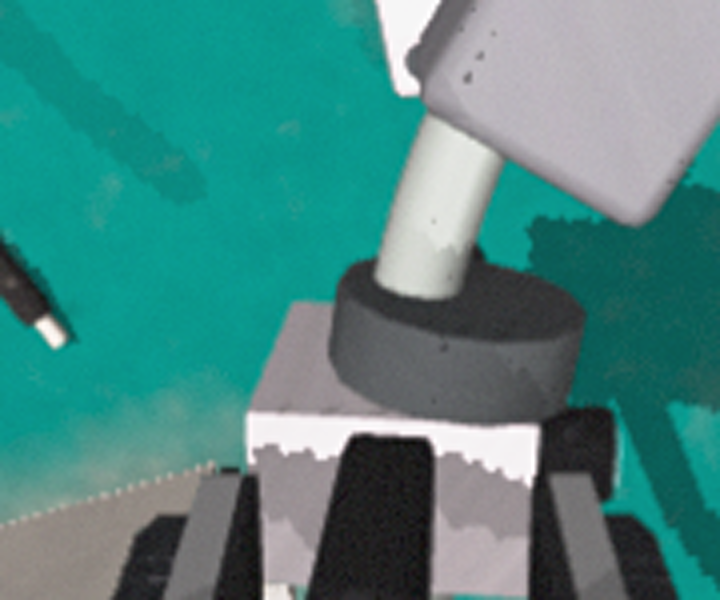

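View pics/s15c.png

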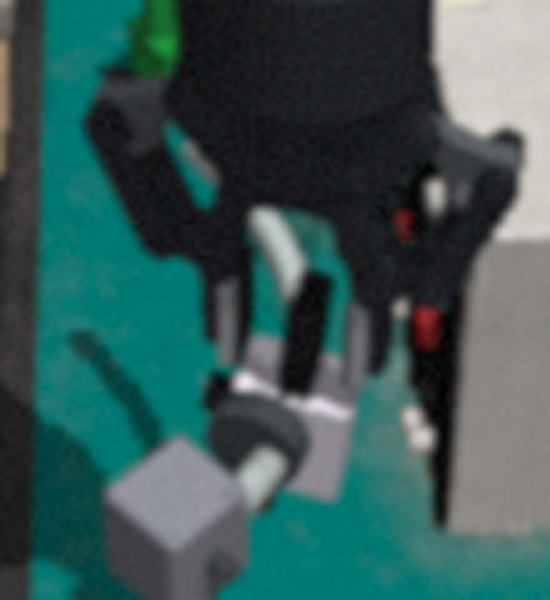

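View pics/w15.png

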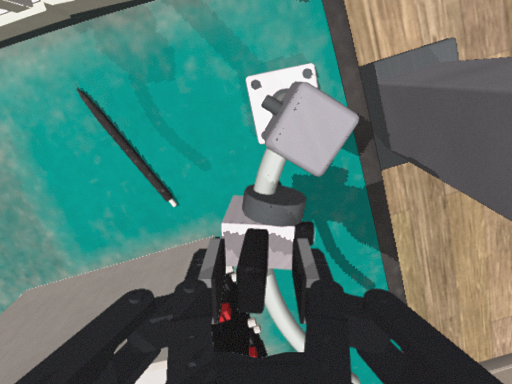

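```bash
python3 - <<'E'
from h import *
crop("pics/w15.png",210,200,310,320,5,"pics/w15d.png")
st=read_state();T=R.from_quat(st["ee_rot"]).as_matrix()
print(((onz("wrist",[[251,308]],195,st)-st["position"])@T).round(1))
E
```

```text
[[ -8.   -3.4 -15.6]]
```

View pics/w15d.png

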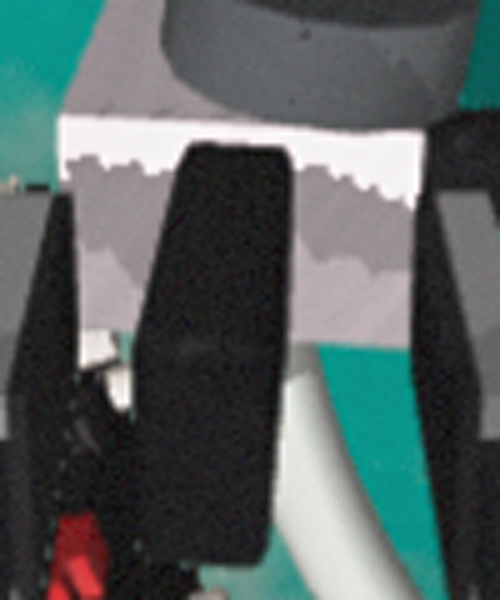

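```bash
python3 - <<'E'
from h import *
st=read_state();T=R.from_quat(st["ee_rot"]).as_matrix()
p,d=ray("wrist",[[210+238/5-.4,200+148/5-.4],[210+210/5-.4,200+345/5-.4],[210+60/5-.4,200+118/5-.4],[210+425/5-.4,200+130/5-.4]],st)
p=(p-st["position"])@T;d=d@T
for i,x in enumerate((12,12,13,13)):
    print((p+d[i]*(x-p[0])/d[i,0]).round(1))
E
```

```text
[12.  -0.9 19.3]
[ 12.   -3.  -16.1]
[ 13.  -19.5  24.2]
[13.  18.3 21.3]
```

>>> jog_arm --pt "0 0.0 -0.005 0" --pt "0 0 -0.015 0" --pt "0 0 -0.03 0" --pt "0 0 -0.05 0" --pt "0 0 -0.08 0" --pt "0 0 -0.11 0" --pt "0 0 -0.11 0" --pt "0 0 -0.11 0"

```text
clock: 24.65
position: [484.3, -161.3, 289.5]
ee_rot: [-0.587, 0.81, -0.0, 0.002]
contact_force: [-0.6, -0.4, 0.2]
gripper_width: 34.0
```

```bash
python3 nx.py; python3 - <<'E'
from h import *
st,im=snap("wrist","pics/w16.png");pickle.dump(st,open("w16.pkl","wb"))
crop("pics/w16.png",200,150,360,300,4,"pics/w16c.png")
st,im=snap("side","pics/s16.png");crop("pics/s16.png",230,160,340,330,4,"pics/s16c.png")
E
```

```text
24.65 pos [ 484.27 -161.29  289.54] s 138.0 lat -0.66 Fw [-0.59 -0.39  0.16] Ft [ 0.55  0.44 -0.16] M [-0.044  0.042 -0.014] q [-0.003  -0.0024 -1.    ]
```

View pics/w16c.png

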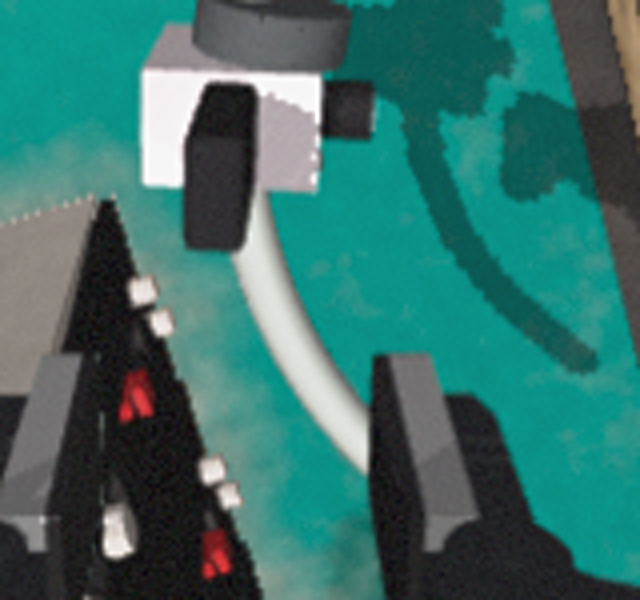

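View pics/s16c.png

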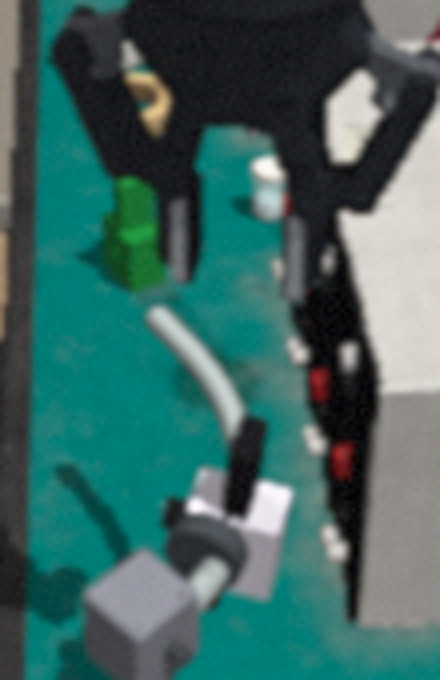

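```bash
python3 - <<'E'
from h import *
st=pickle.load(open("w16.pkl","rb"));T=R.from_quat(st["ee_rot"]).as_matrix()
f=lambda L:[[200+x/4-.4,150+y/4-.4] for x,y in L]
B=onz("wrist",f([(143,69),(323,73),(320,190),(143,186)]),157,st)
Tt=onz("wrist",f([(192,140),(254,137),(245,249),(186,246)]),195,st)
for P in(B,Tt): print(P.round(1).tolist(),P.mean(0).round(1))
n=Tt.mean(0)-B.mean(0);print("tilt",np.hypot(*n[:2])/38, n)
y=B[0]+B[3]-B[1]-B[2];h=np.degrees(np.arctan2(y[1],y[0]))-90;print("heading",h,np.linalg.norm(y)/2)
c=B.mean(0)[:2]-n[:2]/38*18;print("bore xy",c)
X=np.load("path.npy");print(X[[130,138,140]].round(1))
E
```

```text
[[499.2, -180.4, 157.0], [463.4, -167.7, 157.0], [471.7, -142.7, 157.0], [508.0, -155.5, 157.0]] [ 485.6 -161.6  157. ]
[[489.1, -173.9, 195.0], [478.1, -170.9, 195.0], [486.6, -150.2, 195.0], [496.9, -154.3, 195.0]] [ 487.7 -162.3  195. ]
tilt 0.05885120068227702 [ 2.10617582 -0.75184118 38.        ]
heading -109.46888268165665 38.25742701511074
bore xy [ 484.55730639 -161.23460914]
[[ 130.   487.3 -153.5 -104.8]
 [ 138.   485.  -161.1 -108. ]
 [ 140.   484.4 -163.  -108.8]]
```

>>> jog_arm --pt "0 0 -0.02 0" --pt "0 0 -0.03 0" --pt "0 0 -0.03 0" --pt "0 0 -0.03 0" --pt "0 0 -0.03 0" --pt "0 0 -0.03 0" --pt "0 0 -0.03 0" --pt "0 0 -0.03 0"

```text
clock: 25.75
position: [484.1, -161.4, 318.6]
ee_rot: [-0.587, 0.81, 0.0, 0.001]
contact_force: [-0.1, 0.4, -0.1]
gripper_width: 34.4
```

```bash
python3 - <<'E'
from h import *
a=cv2.imread("pics/s16.png")
st,b=snap("side","pics/s17.png");t0=cv2.imread("pics/top0.png");st,t=snap("top","pics/t17.png")
print("carrier region diff",cv2.absdiff(a,b)[255:320,268:312].mean())
cv2.imwrite("pics/fin.png",np.vstack([cv2.resize(t0[150:215,150:410],None,fx=3,fy=3),cv2.resize(t[150:215,150:410],None,fx=3,fy=3)]))
print(job_done()) if False else None
E
```

```text
carrier region diff 1.9680652680652682
```

View pics/fin.png

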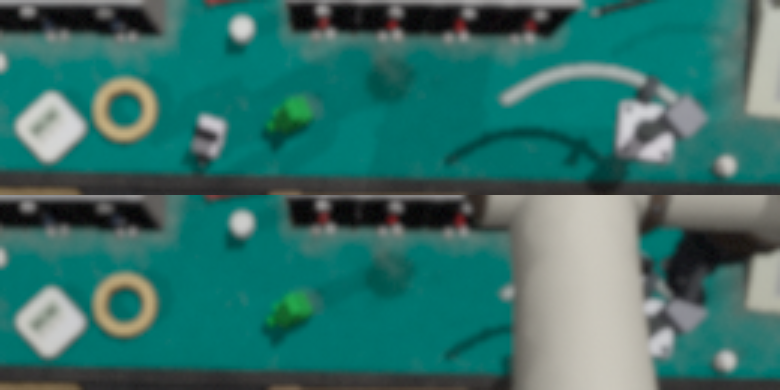

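The timer, tape roll, vial and green look-alike are where they were at the start, and the carrier is at rest. I'm handing the job in.

```bash
python3 -c "
from bench import *
print(job_done())"
```

```text
the job is handed in; nothing more can be done
None
```

The carrier is on the rod, resting against the stop collar and released. I handed the job in at about 26 s of the 72 s allowed; no verdict is reported.

**What I did:** I gripped the silver carrier by its tab and threaded it onto the rod's free end with the nose to the inside of the bend. I eased it round in 6–8 mm stretches, turning it with the rod. The rod dropped about 4 mm over the bend, which I followed down. After each stretch I read the wrist force, and the highest reading against the rod was about 4 N. I pressed it home on the collar at about 6–7.3 N for roughly 0.8 s, eased off, let it settle on the rod and opened the fingers.

**Last checks:**
- **Position:** the wrist picture put the bore within about 0.5 mm of where it touched the collar.
- **Tilt and rest:** it leaned about 0.06 rad. It had not visibly moved between two side pictures a second apart.
- **Release:** the gripper was well clear of the carrier.
- **Bystanders:** the vial, timer and tape roll were unchanged in the top view.

**Not certain:**
- **Collar:** I did not measure whether it moved. I only know the press stayed well below its 20 N creep force and that the arm advanced about 0.5 mm in all while pressing.
- **Tilt:** judging the side picture by eye first suggested a tilt of about 0.15 rad. I trusted the wrist measurement, and either value is within the 0.3 rad limit.
- **Forces:** these are the wrist's noisy readings (about ±0.7 N), taken at the end of each move, so I would not have seen a brief peak between them.

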